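# Gauge a blind dowel hole and set the scriber level with its bottom

### The job

A knock-out hole has to be marked on the die block level with the bottom of its blind dowel hole. Lift the depth gauge by the head of its rod, stand its bridge squarely on the block over the hole, push the rod down until it bottoms, never pressing on the block with more than 40 N, and leave the gauge standing there with the rod on the bottom. Read the depth from the length of rod still standing out and slide the height gauge's scriber to the height of the hole's bottom, within 3 mm, without shoving the block or disturbing the hammer, the try square or the offcut.

Things in the scene. Friction and masses are not known exactly. Their poses are not given: they have to be found in the camera images.
- die: die block of bare steel, 5.5 kg, loose on the table: shoe 96 x 116 x 20 mm (x, y, z), on it a block 64 x 80 mm with its flat top 120 mm above the table. In the centre of the top a blind hole, 13 mm wide with a flat bottom; its depth is unknown, 40 to 70 mm, and differs each time. Either side of it a flush cap screw. Origin: centre of the underside, straight below the hole; z up
- gauge: bridge of the depth gauge, steel, standing on the table at first: foot bar 26 x 90 x 16 mm (x, y, z), in its middle a round boss 22 mm wide, top 40 mm above the underside. Origin: centre of the underside, on the rod's axis; z up. Whole gauge 0.26 to 0.4 kg. With the bridge on the block and the rod on the bottom, hole depth = 110 mm minus the length from the top of the boss to the top of the rod's head
- rod_head (a point): centre of the round head (18 mm wide, 20 mm high) on the gauge's rod, where it is gripped. Rod 8 mm thick, chamfered end 140 mm below this point, dark rings 10 mm apart. At first drawn up to its limit, its end 1 mm above the bridge's underside: lifting the head lifts the gauge. It pushes down through the boss up to 85 mm against a steady 5 N of friction and stays where it is left
- height_gauge: height gauge held to the table by its magnetic foot (70 x 85 mm, 42 mm high): upright column 24 x 10 mm (x, y), 236 mm high, graduated each 10 mm. Origin: on the table under the column; z up; the scriber's jaw points along its -y
- scriber (a joint): sliding head of the height gauge with jaw and scriber: value in m = height of the scriber's lower edge above the table; starts at 0.11 to 0.155, range 0 to 0.175. Drags with a steady 6 N and stays where it is left
- jaw (a point): point to pinch on the jaw, a level bar 14 mm wide (x of the height gauge) and 18 mm high that runs along -y from 17 to 115 mm off the column; this point is 85 mm from the column's axis, mid-height of the bar, 15 mm above the scriber's lower edge
- scriber_edge (a point): lower edge of the scriber, near its tip, 130 mm from the column's axis along the height gauge's -y
- hammer: hammer lying on the table on the right, about 0.3 m long; leave alone
- try_square: steel try square lying flat beyond the block, stock 100 mm, blade 140 mm; leave alone
- angle_offcut: offcut of steel angle, 70 x 40 x 40 mm, on the table close to the robot; leave alone

How it is judged:
By the outcome, as a careful person would: the job done as asked, in the order asked, and still so for the second after the job is handed in, with the robot touching nothing.
It also fails if it takes over 58 s, if anything falls off the work surface, if the arm or the gripper's body presses on something with over 40 N, if the wrist force passes 120 N, or if a joint passes its speed limit or range.

### The arm

A 7-joint arm with a two-finger parallel gripper is mounted at the origin on the work surface. World frame = base frame: x ahead of the robot, y to its left, z up, the work surface at z = 0. Lengths are in m, angles in rad, forces in N, time in s.
With the tool pointing down it reaches from about 0.4 to 0.85 m from the base axis. Payload 10.4 kg.
Tool frame: the origin (TCP) lies on the centre line of the jaws, within the pads' length; the fingertips stand 8 mm ahead of it and the grasp point (between the pads) lies 11 mm behind it; z points along the fingers, y is the direction in which the jaws open and shut (so a half turn about z gives the same grasp; the last joint's range is limited). The gripper opens to 85 mm and grips with 20 to 120 N. Pads are 22 mm wide; open, the fingers measure 114 mm over their backs; the gripper's body (76 mm by 85 mm) begins 54 mm behind the grasp point. The pads swing forward as they close: fully open they stand 13 mm farther back than shut.
Start: joints at [-1.281, 0.332, -0.065, 1.46, 0.022, 1.35, -0.088], TCP at [0.192, 0.595, 0.239] pointing down, gripper open.
Joint ranges: [-2.6, 2.6], [-0.5, 2.12], [-1.47, 1.34], [0.16, 2.42], [-1.27, 4.41], [0.06, 2.06], [-2.6, 2.6]. Speed limits (rad/s): [2.22, 2.22, 2.79, 2.79, 3.14, 3.14, 3.14].

### API

Orientations are given as a unit quaternion [x, y, z, w].
In Python, from workcell import manip gives the robot as it stands.
- The arm moves only by the tool arm_command, never from a script. Its argument "targets" is text: rows parted by semicolons, each of 6 numbers parted by spaces: the shift along the tool's x, y, z in mm, then the turn, a rotation vector about the tool's x, y, z in rad. A call has 1 to 5 rows; each row shifts and turns the commanded pose from where the row before left it, along the tool's axes as they then stand; what a row does not reach is not made up. A row lasts 1/8 s, in which the tool goes at most 62.5 mm and 10.7 degrees, less where a joint would pass 70% of its speed; a pose out of reach is approached as far as the arm can. A call is refused whole if a number of a shift passes 62.5 or a number of a turn 0.188, either way. A call with a gripper value outside its range is refused whole. "grip" is the finger opening in mm, from 0 to 85.4, set as the call begins (left out, the last holds). The fingers move at their own pace and stop on an object; "squeeze" is the grip in N (left out, the last holds). Time passes only in rows, so rows that do not move let the fingers close. It gives the time, the measured TCP pose, the force and the opening at its end, in the units of the state.
- manip.get_obs(): the state, without advancing time (a new reading comes with each control period).
- manip.camera(name): name is "scene" or "top"; returns a dict with "frame" (400x640x3 uint8, red, green, blue), "vertical_fov" (degrees; the focal length in pixels is half the picture's height over the tangent of half this angle, whatever the lens; pixels are square), "cx", "cy" (the principal point, pixels), "distortion" ([k1, k2, p1, p2, k3] as OpenCV has them; the pictures are not rectified), "rvec" (rotation vector, rad) and "tvec" (3), from world to camera coordinates, as OpenCV has them. Camera axes: x right, y down, z forward; pixel columns grow to the right and rows downward; lengths in m; the calibration is good to about 2 mm. A picture is of the moment at which its call begins. There is no depth.
- manip.hand_in(): hands the job in, once; it reports no verdict.
Trained networks look in a picture, given as the dict that the camera call returned (one of the last four; its "shot" number tells which), for a name from the list of things; names that differ only in an ending like _2 or _b are one class to them, and where a whole thing is asked for, a point or a joint stands for the part that bears it (a point fixed in the world has none). Each returns a list of dicts, best first, with "p" (0 to 1); they miss things now and then, are a little off and sometimes report something else, mostly with a low value. They report only what shows in the picture. A call takes as long as a camera call.
- manip.search_frame(picture, name): "xyz" ([x, y, z] in m, in the coordinates of the camera as it stood for that picture, good to about 4 mm: the middle of the surface that is visible of it).
The state is a dict: "clock": time; "joint_pos": joint angles; "joint_velocities": joint speeds; "tau": joint torques, N m; "position": TCP position; "ee_rot": TCP orientation; "ft_force": force on the tool from outside, world axes, zero at the start; "torque": the same for the moment, N m; "grip_width": opening from 0.0 (shut) to 1.0 (fully open).
Only numpy, scipy, OpenCV 4.12 (cv2) and the standard library are available. Lean on these libraries where they do the work, as an engineer would, in place of code of your own. Each camera call takes 0.05 s, during which the arm holds its last target.

## Working session

There is one attempt and no reset: what is moved stays moved. The work goes in short steps, Python scripts to look and compute and a tool call to move; the robot and the scene stay as the last step left them, time stands still between calls to the robot, and variables do not carry over. Pictures are saved under pics/ and viewed, and the job is handed in when it is done.

Besides the shell and the picture viewer there is one more tool, called after ">>>" as a command line: name --argument value ..., lists and objects as JSON in quotes. arm_command: Moves the arm, as the interface text tells. Its arguments: {"type":"object","properties":{"targets":{"type":"string"},"grip":{"type":"number"},"squeeze":{"type":"number"}},"required":["targets"]}

```bash
mkdir -p pics; cat > h.py <<'E'
import numpy as np, cv2, json
from workcell import manip
from scipy.spatial.transform import Rotation as R
def K(c):
    f=200/np.tan(np.radians(c["vertical_fov"])/2)*(c["frame"].shape[0]/400)
    return np.array([[f,0,c["cx"]],[0,f,c["cy"]],[0,0,1.]])
def D(c): return np.array(c["distortion"],float)
def RT(c): return cv2.Rodrigues(np.array(c["rvec"],float))[0],np.array(c["tvec"],float).ravel()
def proj(c,P):
    return cv2.projectPoints(np.array(P,float).reshape(-1,1,3),np.array(c["rvec"],float),np.array(c["tvec"],float),K(c),D(c))[0].reshape(-1,2)
def ray(c,uv):
    n=cv2.undistortPoints(np.array(uv,float).reshape(-1,1,2),K(c),D(c)).reshape(-1,2)
    r,t=RT(c); d=np.c_[n,np.ones(len(n))]@r; return -r.T@t,d
def atz(c,uv,z):
    o,d=ray(c,uv); return o+d*((z-o[2])/d[:,2])[:,None]
def tri(c1,u1,c2,u2):
    o1,d1=ray(c1,[u1]);o2,d2=ray(c2,[u2]);d1=d1[0]/np.linalg.norm(d1[0]);d2=d2[0]/np.linalg.norm(d2[0])
    s=np.linalg.lstsq(np.c_[d1,-d2],o2-o1,rcond=None)[0]
    p,q=o1+s[0]*d1,o2+s[1]*d2
    return (p+q)/2,np.linalg.norm(p-q)
def toworld(c,x):
    r,t=RT(c); return r.T@(np.array(x)-t)
def save(c,n): cv2.imwrite(n,c["frame"][:,:,::-1])
import pickle
E
python3 - <<'E'
from h import *
o=manip.get_obs();print({k:np.round(v,3).tolist() for k,v in o.items()})
cs={}
for n in("scene","top"):
    c=manip.camera(n);cs[n]=c;save(c,f"pics/{n}0.png")
    print(n,c["vertical_fov"],c["cx"],c["cy"],c["distortion"],c["frame"].shape,RT(c)[0].round(3).tolist(),(-RT(c)[0].T@RT(c)[1]).round(3))
pickle.dump(cs,open("c0.pkl","wb"))
for n,c in cs.items():
    for k in["die","gauge","rod_head","height_gauge","scriber","jaw","scriber_edge","hammer","try_square","angle_offcut"]:
        try:
            for r in manip.search_frame(c,k)[:2]:
                w=toworld(c,r["xyz"]);print(n,k,round(r["p"],2),w.round(3),proj(c,w).round(0).tolist())
        except Exception as e: print(k,e)
E
```

```text
{'clock': 0.0, 'joint_pos': [-1.281, 0.333, -0.065, 1.461, 0.022, 1.35, -0.089], 'joint_velocities': [0.001, 0.0, 0.001, 0.0, 0.003, -0.0, 0.001], 'tau': [0.0, -62.545, 0.049, -39.161, 0.016, 0.01, -0.0], 'position': [0.192, 0.594, 0.239], 'ee_rot': [0.156, 0.988, -0.001, -0.0], 'ft_force': [0.344, 0.29, -0.365], 'torque': [-0.011, 0.021, -0.042], 'grip_width': 0.999}
scene 47.328867086227696 312.803388903506 206.39069317725875 [-0.01181422  0.          0.          0.          0.        ] (400, 640, 3) [[0.532, 0.847, -0.002], [0.562, -0.355, -0.747], [-0.633, 0.396, -0.665]] [ 1.371 -0.475  0.974]
top 52.580642713743565 319.81398226128107 200.33435844065852 [-0.01535777  0.          0.          0.          0.        ] (400, 640, 3) [[-0.012, -1.0, 0.018], [-0.988, 0.009, -0.156], [0.155, -0.02, -0.988]] [0.357 0.03  1.295]
scene die 0.56 [ 0.53  -0.035  0.065] [[288.0, 224.0]]
scene gauge 0.91 [ 0.495 -0.334  0.014] [[187.0, 270.0]]
scene gauge 0.34 [ 0.659 -0.315  0.023] [[217.0, 307.0]]
scene rod_head 0.52 [ 0.495 -0.334  0.12 ] [[180.0, 244.0]]
scene height_gauge 0.2 [ 0.496 -0.3
[... 284 characters left out ...]
397 0.156 0.004] [[318.0, 193.0]]
top die 0.74 [ 0.498 -0.014  0.119] [[327.0, 215.0]]
top gauge 0.65 [ 0.488 -0.328  0.014] [[424.0, 221.0]]
top gauge 0.48 [0.762 0.101 0.006] [[290.0, 140.0]]
top rod_head 0.58 [0.559 0.284 0.167] [[222.0, 193.0]]
top rod_head 0.46 [ 0.49  -0.334  0.148] [[439.0, 215.0]]
top height_gauge 0.63 [0.563 0.306 0.157] [[215.0, 192.0]]
top scriber 0.93 [0.563 0.284 0.171] [[221.0, 191.0]]
top jaw 0.86 [0.56  0.285 0.173] [[221.0, 192.0]]
top scriber_edge 0.55 [0.562 0.284 0.169] [[221.0, 191.0]]
top hammer 0.94 [ 0.647 -0.29   0.019] [[410.0, 172.0]]
top try_square 0.76 [0.759 0.104 0.005] [[289.0, 141.0]]
top angle_offcut 0.53 [0.391 0.151 0.004] [[274.0, 253.0]]
```

View pics/scene0.png

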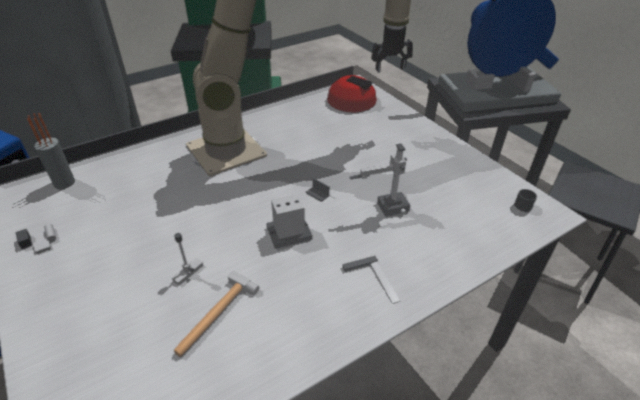

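View pics/top0.png

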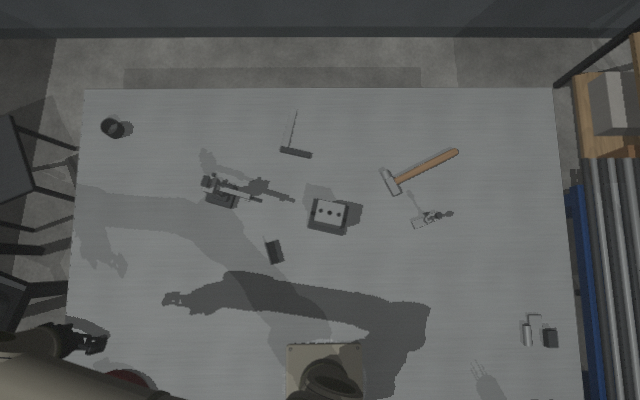

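```bash
python3 - <<'E'
from h import *
cs=pickle.load(open("c0.pkl","rb"))
s=cs["scene"]["frame"];t=cs["top"]["frame"]
def crop(f,x,y,w,h,k,n): cv2.imwrite(n,cv2.resize(f[y:y+h,x:x+w,::-1],None,fx=k,fy=k,interpolation=cv2.INTER_CUBIC))
a=cv2.resize(t[165:265,265:395],None,fx=5,fy=5,interpolation=cv2.INTER_CUBIC)
cv2.imwrite("pics/t_die.png",a[:,:,::-1])
crop(t,390,170,90,90,6,"pics/t_g.png")
crop(s,220,130,150,120,5,"pics/s_die.png")
crop(s,140,200,100,100,6,"pics/s_g.png")
crop(t,170,140,100,90,6,"pics/t_h.png")
crop(s,340,70,110,130,4,"pics/s_h.png")
E
```

```text
(no output)
```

View pics/t_die.png

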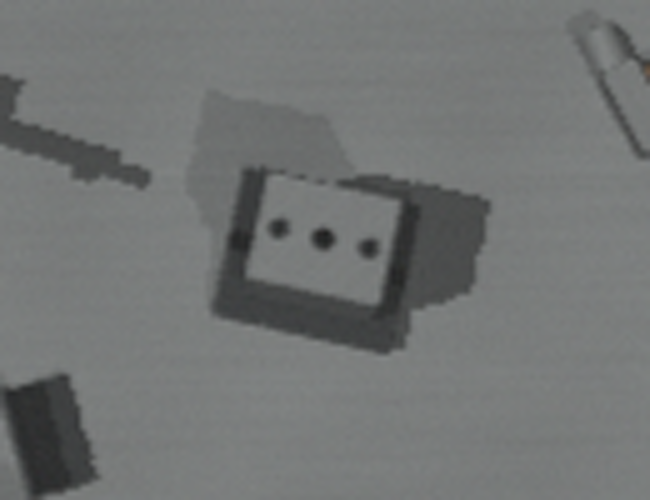

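View pics/t_g.png

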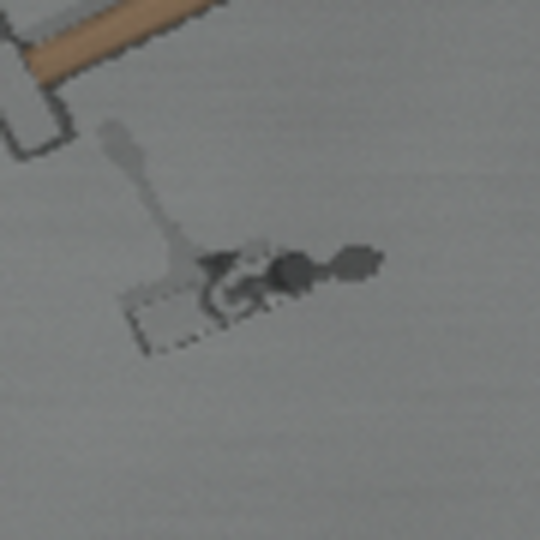

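View pics/s_die.png

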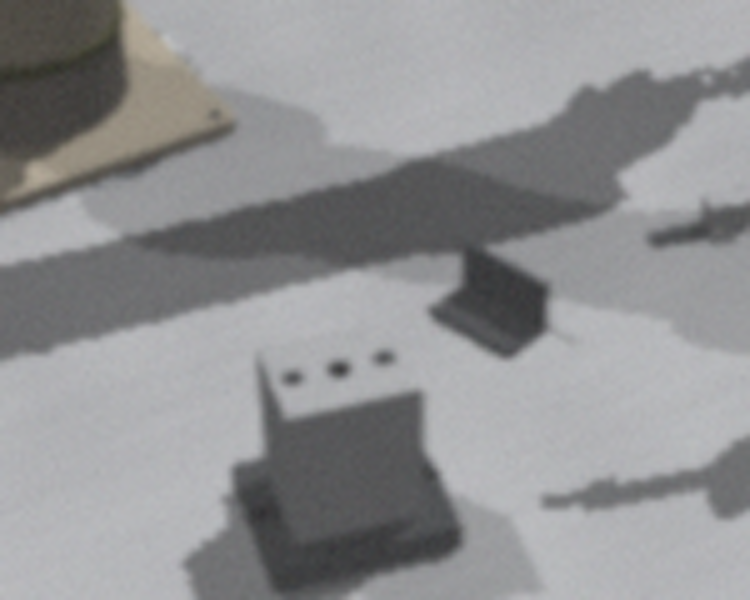

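View pics/s_g.png

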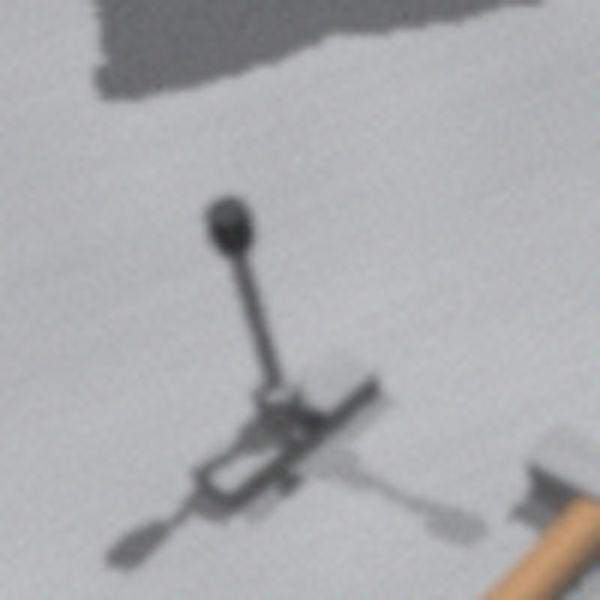

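View pics/t_h.png

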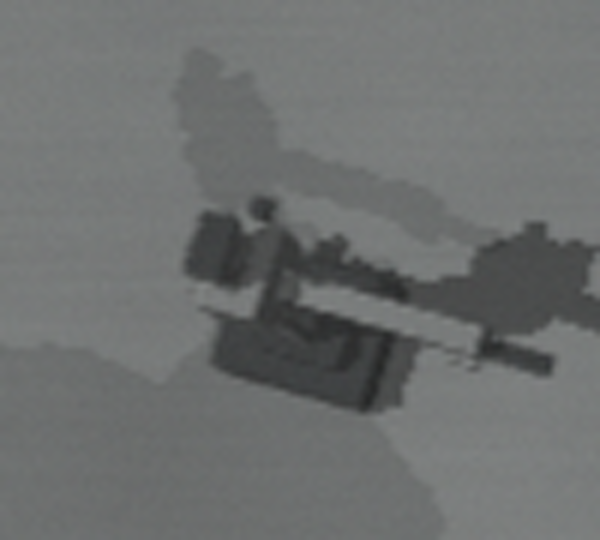

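View pics/s_h.png

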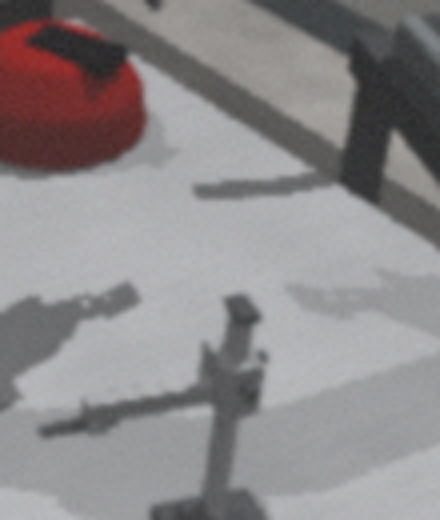

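Scene view: gauge head is at about (178,238), the die hole at (288,204) and the jaw around (370,175). Top view: head (439,215), hole (329,213), and the jaw bar from (220,188) to (250,197). I'll turn these into positions next.

```bash
python3 - <<'E'
from h import *
from scipy.optimize import least_squares
cs=pickle.load(open("c0.pkl","rb"));s,t=cs["scene"],cs["top"]
T=lambda x,y,k,ox,oy:(x/k+ox-.4,y/k+oy-.4)
td=lambda x,y:T(x,y,5,265,165); sd=lambda x,y:T(x,y,5,220,130)
tg=lambda x,y:T(x,y,6,390,170); sg=lambda x,y:T(x,y,6,140,200)
th=lambda x,y:T(x,y,6,170,140); sh=lambda x,y:T(x,y,4,340,70)
print("head",tri(t,tg(295,271),s,sg(230,226)))
for n,a,b in[("hole",(322,238),(339,369)),("scrL",(279,228),(384,357)),("scrR",(369,248),(291,377))]:
    print(n,tri(t,td(*a),s,sd(*b)),atz(t,[td(*a)],.12)[0].round(4),atz(s,[sd(*b)],.12)[0].round(4))
print("bar top-view corners",atz(t,[tg(128,305),tg(150,352),tg(320,290)],.016).round(4).tolist())
print("bar scene",atz(s,[sg(378,380),sg(200,480),sg(222,498)],.016).round(4).tolist())
print("bar scene bottom",atz(s,[sg(380,395),sg(212,517)],.0).round(4).tolist())
# height gauge jaw
print("tip",tri(t,th(552,362),s,sh(40,431)))
print("jaw end of bar",tri(t,th(485,338),s,sh(95,418)))
print("column top",tri(t,th(212,240),s,sh(240,305)))
print(proj(t,[[.495,-.334,.141],[.495,-.334,.04]]),proj(s,[[.495,-.334,.141],[.495,-.334,.04]]))
E
```

```text
head (array([ 0.49298383, -0.33431128,  0.14187501]), np.float64(0.0030100473861056245))
hole (array([ 0.50614772, -0.01951398,  0.119224  ]), np.float64(0.0007106319709866485)) [ 0.5059 -0.0198  0.12  ] [ 0.5071 -0.0196  0.12  ]
scrL (array([0.51230079, 0.00604289, 0.12087098]), np.float64(0.001647705342764464)) [0.512  0.0053 0.12  ] [0.5118 0.0073 0.12  ]
scrR (array([ 0.4997022 , -0.04686343,  0.12124666]), np.float64(0.0005971082038576837)) [ 0.4997 -0.0472  0.12  ] [ 0.4986 -0.046   0.12  ]
bar top-view corners [[0.49, -0.2852, 0.016], [0.4649, -0.2958, 0.016], [0.497, -0.3886, 0.016]]
bar scene [[0.4941, -0.2879, 0.016], [0.5073, -0.3777, 0.016], [0.5224, -0.3729, 0.016]]
bar scene bottom [[0.4887, -0.2875, 0.0], [0.5163, -0.3787, -0.0]]
tip (array([0.53844614, 0.17276246, 0.15421156]), np.float64(0.0006096795232606091))
jaw end of bar (array([0.55152924, 0.20737653, 0.15947548]), np.float64(0.007475621799790027))
column top (array([0.58089644, 0.31265206, 0.23800732]), np.float64(0.0013143102730234413))
[[438.01416103 213.93790531]
 [428.15748201 217.8798886 ]] [[177.77829035 237.90723564]
 [185.20878394 264.12522685]]
```

```bash
cat >> h.py <<'E'
def Q(phi):  # tool down, tool y at world angle phi(deg)
    p=np.radians(phi); y=np.array([np.cos(p),np.sin(p),0]); z=np.array([0,0,-1.]); x=np.cross(y,z)
    return R.from_matrix(np.c_[x,y,z])
def phi(q):
    y=R.from_quat(q).as_matrix()[:,1]; return np.degrees(np.arctan2(y[1],y[0]))
def plan(wps,step=55.,pos=None,rot=None):
    """wps: list of (x,y,z,phi,step mm)"""
    o=manip.get_obs(); p=np.array(o["position"]) if pos is None else np.array(pos,float); r=R.from_quat(o["ee_rot"]) if rot is None else rot
    rows=[]
    for w in wps:
        tp=np.array(w[:3]);tr=Q(w[3]); st=w[4] if len(w)>4 else step
        n=int(max(np.ceil(np.linalg.norm(tp-p)*1000/st),np.ceil(np.degrees((r.inv()*tr).magnitude())/9.),1))
        p0=p.copy();r0=r;rv=(r0.inv()*tr).as_rotvec()
        for i in range(1,n+1):
            q=p0+(tp-p0)*i/n; rn=r0*R.from_rotvec(rv*i/n)
            d=np.round(r.inv().apply(q-p)*1000,1); v=np.round((r.inv()*rn).as_rotvec(),3)
            rows.append(" ".join(f"{a:g}" for a in [*d,*v])); p=p+r.apply(d/1000); r=r*R.from_rotvec(v)
    for i in range(0,len(rows),5): print("; ".join(rows[i:i+5]))
    print(len(rows),"rows; end",p.round(4),round(phi(r.as_quat()),1))
def st():
    o=manip.get_obs();print(round(o["clock"],2),np.round(o["position"],4),"phi",round(phi(o["ee_rot"]),1),"F",np.round(o["ft_force"],1),"w",round(o["grip_width"]*85.4,1),"tz",R.from_quat(o["ee_rot"]).as_matrix()[:,2].round(3),"q",np.round(o["joint_pos"],2))
E
python3 - <<'E'
from h import *
st()
plan([(.30,.52,.35,60),(.44,.33,.36,45),(.53,.05,.36,15),(.54,-.18,.30,15),(.493,-.334,.20,15)])
E
```

```text
1.1 [0.1923 0.5947 0.2393] phi 72.1 F [ 0.4 -0.5 -0.2] w 85.3 tz [-0.  0. -1.] q [-1.28  0.33 -0.06  1.46  0.02  1.35 -0.09]
-31.4 -9.5 -27.7 0 -0 0.053; -31.8 -7.8 -27.6 0 -0 0.052; -32.2 -6.1 -27.7 0 -0 0.053; -32.4 -4.5 -27.7 0 -0 0.053; -43.3 -18.9 -2 0 -0 0.052
-44.1 -16.6 -2 0 -0 0.053; -45 -14.3 -2 0 -0 0.052; -45.7 -11.9 -2 0 -0 0.052; -46.3 -9.5 -2 0 -0 0.053; -43.6 -22.4 -0 0 -0 0.087
-45.4 -18.5 -0 0 -0 0.087; -46.8 -14.5 -0 0 -0 0.088; -47.9 -10.3 -0 0 -0 0.087; -48.6 -6.1 -0 -0 -0 0.087; -49 -1.8 -0 -0 -0 0.087
-45 -10 12 -0 -0 0; -44.9 -10 12 -0 -0 0; -45 -10 12 -0 -0 0; -44.9 -10 12 -0 -0 0; -45 -10 12 -0 -0 0
-34.1 -21.3 25 -0 -0 0; -34.2 -21.3 25 -0 -0 0; -34.1 -21.3 25 -0 -0 0; -34.1 -21.3 25 -0 -0 0
24 rows; end [ 0.493 -0.334  0.2  ] 15.0
```

>>> arm_command --targets "-31 -9 -28 0 0 0.053; -32 -8 -28 0 0 0.052; -32 -6 -28 0 0 0.053; -32 -5 -28 0 0 0.053; -43 -19 -2 0 0 0.052" --grip 50 --squeeze 60

```text
clock: 1.72
position: [0.3275, 0.4827, 0.3553]
ee_rot: [0.284, 0.959, 0.002, 0.0]
ft_force: [1.3, -0.4, -0.9]
grip_width: 0.586
```

>>> arm_command --targets "-44 -17 -2 0 0 0.053; -45 -14 -2 0 0 0.052; -46 -12 -2 0 0 0.052; -46 -10 -2 0 0 0.053; -44 -22 0 0 0 0.087"

```text
clock: 2.35
position: [0.4548, 0.2818, 0.3612]
ee_rot: [0.424, 0.906, 0.0, 0.0]
ft_force: [0.5, 0.2, 0.1]
grip_width: 0.586
```

>>> arm_command --targets "-45 -18 0 0 0 0.087; -47 -15 0 0 0 0.088; -48 -10 0 0 0 0.087; -49 -6 0 0 0 0.087; -49 -2 0 0 0 0.087"

```text
clock: 2.98
position: [0.5294, 0.0482, 0.3615]
ee_rot: [0.61, 0.793, 0.0, 0.0]
ft_force: [0.4, 0.6, 0.3]
grip_width: 0.584
```

```bash
python3 - <<'E'
from h import *
st()
plan([(.54,-.18,.30,15),(.493,-.334,.20,15)])
E
```

```text
2.98 [0.5294 0.0482 0.3615] phi 14.9 F [0.4 0.6 0.3] w 49.9 tz [ 0.001  0.    -1.   ] q [-0.62  0.08  0.48  1.52 -0.04  1.55  0.12]
-44.7 -9.7 12.3 0 -0 -0; -44.6 -9.6 12.3 0 -0 -0.001; -44.7 -9.7 12.3 0 -0 -0; -44.6 -9.8 12.3 0.001 -0 -0.001; -44.6 -9.7 12.3 -0 -0 -0
-34.2 -21.3 25 -0 -0 -0; -34.1 -21.3 25 -0 -0 -0; -34.2 -21.3 25 -0 -0 -0; -34.2 -21.3 24.9 -0 -0 -0
9 rows; end [ 0.493 -0.334  0.2  ] 15.0
```

>>> arm_command --targets "-45 -10 12 0 0 0; -45 -10 12 0 0 0; -45 -10 12 0 0 0; -44 -9 12 0 0 0; -44 -9 13 0 0 0"

```text
clock: 3.6
position: [0.5406, -0.1795, 0.3002]
ee_rot: [0.609, 0.794, 0.0, 0.0]
ft_force: [0.3, 1.1, -0.1]
grip_width: 0.587
```

>>> arm_command --targets "-34 -21 25 0 0 0; -34 -21 25 0 0 0; -34 -21 25 0 0 0; -35 -22 25 0 0 0; 0 0 0 0 0 0"

```text
clock: 4.22
position: [0.491, -0.3355, 0.1986]
ee_rot: [0.611, 0.792, -0.001, -0.001]
ft_force: [0.3, 1.2, -0.9]
grip_width: 0.586
```

```bash
python3 - <<'E'
from h import *
st()
cs={}
for n in("scene","top"):
    c=manip.camera(n);cs[n]=c
pickle.dump(cs,open("c1.pkl","wb"))
k=lambda f,x,y,w,h,m:cv2.resize(f[y:y+h,x:x+w,::-1],None,fx=m,fy=m,interpolation=cv2.INTER_CUBIC)
cv2.imwrite("pics/a1.png",np.hstack([k(cs["scene"]["frame"],130,190,100,120,4),k(cs["top"]["frame"],385,160,100,120,4)]))
o=manip.get_obs();p=o["position"]
print(proj(cs["scene"],[p]),proj(cs["top"],[p]))
E
```

```text
4.22 [ 0.491  -0.3355  0.1986] phi 14.7 F [ 0.3  1.2 -0.9] w 50.0 tz [-0.003 -0.    -1.   ] q [-0.06  0.35  0.73  1.63 -0.24  1.26  0.97]
[[173.44899593 220.60610745]] [[444.09921229 211.69804404]]
```

View pics/a1.png

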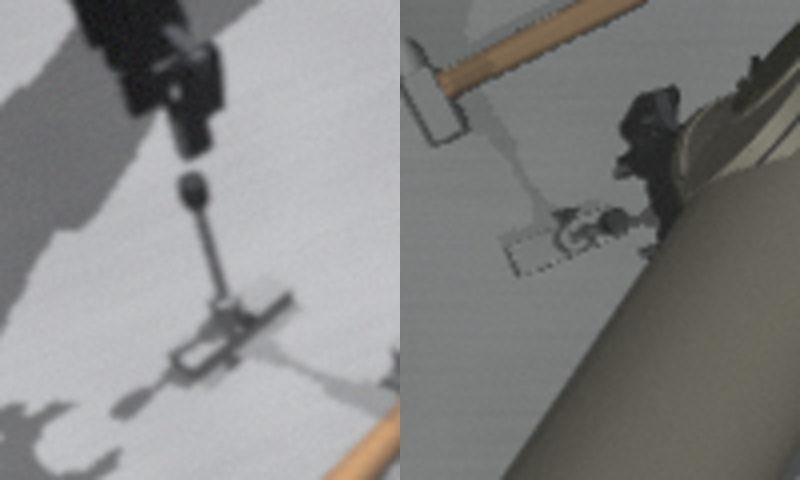

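The open gripper sits right over the head: in the scene view, fingertips are at about (178,228) and the head at (178,238). Going down to grip it.

>>> arm_command --targets "1 2 20 0 0 0; 0 0 20 0 0 0; 0 0 20 0 0 0; 0 0 8 0 0 0; 0 0 0 0 0 0"

```text
clock: 4.95
position: [0.4953, -0.3309, 0.1316]
ee_rot: [0.609, 0.793, -0.0, -0.001]
ft_force: [0.9, -0.2, -0.2]
grip_width: 0.589
```

>>> arm_command --targets "0 0 0 0 0 0; 0 0 0 0 0 0; 0 0 0 0 0 0; 0 0 0 0 0 0" --grip 10 --squeeze 50

```text
clock: 5.45
position: [0.4956, -0.3314, 0.1328]
ee_rot: [0.609, 0.793, 0.0, 0.0]
ft_force: [-1.9, -1.0, 4.4]
grip_width: 0.19
```

```bash
python3 - <<'E'
from h import *
st()
cs={}
for n in("scene","top"):
    c=manip.camera(n);cs[n]=c
pickle.dump(cs,open("c2.pkl","wb"))
k=lambda f,x,y,w,h,m:cv2.resize(f[y:y+h,x:x+w,::-1],None,fx=m,fy=m,interpolation=cv2.INTER_CUBIC)
cv2.imwrite("pics/a2.png",np.hstack([k(cs["scene"]["frame"],130,190,100,120,4),k(cs["top"]["frame"],385,160,100,120,4)]))
E
```

```text
5.45 [ 0.4956 -0.3314  0.1328] phi 15.0 F [-1.9 -1.   4.4] w 16.3 tz [ 0.001 -0.    -1.   ] q [-0.05  0.41  0.7   1.7  -0.29  1.13  1.  ]
```

View pics/a2.png

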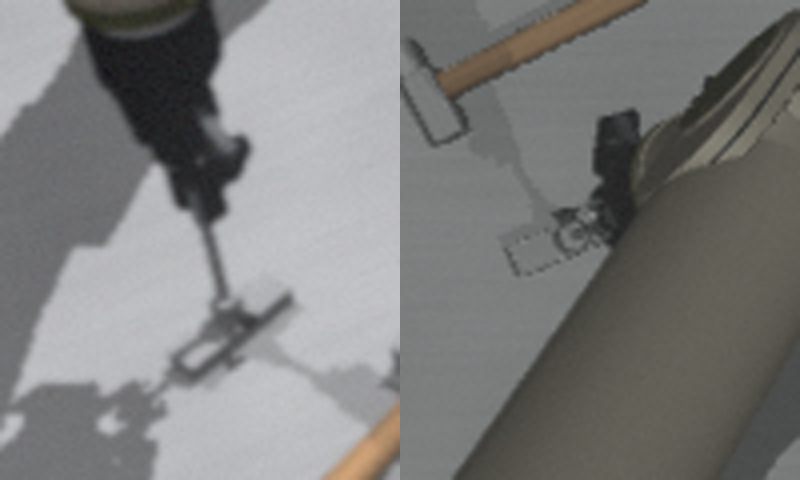

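>>> arm_command --targets "0 0 -10 0 0 0; 0 0 -30 0 0 0; 0 0 -40 0 0 0; 0 0 -40 0 0 0; 0 0 -30 0 0 0"

```text
clock: 6.18
position: [0.4957, -0.3308, 0.2841]
ee_rot: [0.609, 0.793, 0.0, 0.0]
ft_force: [0.9, -0.2, -3.8]
grip_width: 0.191
```

```bash
python3 - <<'E'
from h import *
st()
c=manip.camera("scene");save(c,"pics/a3.png")
k=lambda f,x,y,w,h,m:cv2.resize(f[y:y+h,x:x+w,::-1],None,fx=m,fy=m,interpolation=cv2.INTER_CUBIC)
cv2.imwrite("pics/a3.png",k(c["frame"],110,130,130,140,4))
plan([(.5065,-.02,.278,-17.3)])
E
```

```text
6.17 [ 0.4957 -0.3308  0.2841] phi 15.0 F [ 0.9 -0.2 -3.8] w 16.3 tz [ 0.001  0.    -1.   ] q [-0.09  0.29  0.75  1.51 -0.2   1.42  0.93]
49.7 15 1.5 0.001 0 0.094; 50.9 10.3 1.6 0.001 0.001 0.094; 51.7 5.5 1.6 0.001 -0 0.094; 52 0.6 1.5 0 0 0.094; 51.7 -4.3 1.6 0.001 0 0.094
51.2 -9.1 1.6 0.001 0.001 0.094
6 rows; end [ 0.5065 -0.02    0.278 ] -17.3
```

View pics/a3.png

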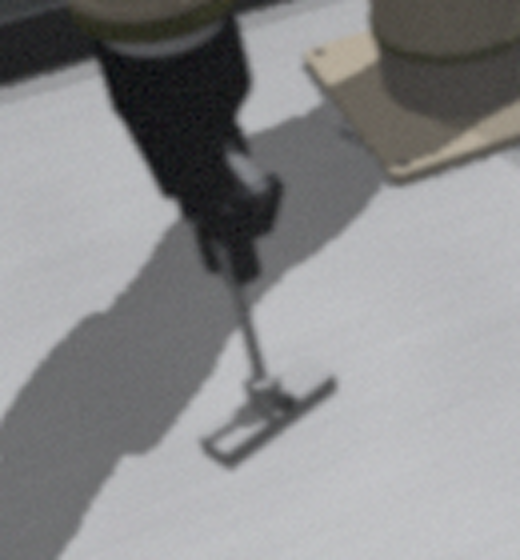

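Gauge is hanging plumb off the table (bridge around (178,233)), and the load reads 3.8 N. Carrying it over the die.

>>> arm_command --targets "40 12 0 0 0 0.094; 50 11 0 0 0 0.094; 52 6 0 0 0 0.094; 52 1 0 0 0 0.094; 52 -4 0 0 0 0.094"

```text
clock: 6.85
position: [0.505, -0.0797, 0.282]
ee_rot: [0.778, 0.629, 0.0, -0.0]
ft_force: [0.9, 0.5, -3.4]
grip_width: 0.191
```

>>> arm_command --targets "40 -9 0 0 0 0.094; 20 -5 0 0 0 0; 0 0 0 0 0 0; 0 0 0 0 0 0; 0 0 0 0 0 0"

```text
clock: 7.48
position: [0.5059, -0.0214, 0.2822]
ee_rot: [0.806, 0.592, -0.0, -0.0]
ft_force: [-0.2, -0.7, -4.1]
grip_width: 0.191
```

```bash
python3 - <<'E'
from h import *
st()
cs={}
for n in("scene","top"):
    c=manip.camera(n);cs[n]=c;save(c,f"pics/b_{n}.png")
pickle.dump(cs,open("c4.pkl","wb"))
k=lambda f,x,y,w,h,m:cv2.resize(f[y:y+h,x:x+w,::-1],None,fx=m,fy=m,interpolation=cv2.INTER_CUBIC)
cv2.imwrite("pics/b1.png",k(cs["scene"]["frame"],210,110,130,140,4))
cv2.imwrite("pics/b2.png",k(cs["top"]["frame"],260,150,140,120,5))
E
```

```text
7.47 [ 0.5059 -0.0214  0.2822] phi -17.4 F [-0.2 -0.7 -4.1] w 16.3 tz [-0. -0. -1.] q [-0.61  0.03  0.58  1.73 -0.02  1.39 -0.33]
```

View pics/b1.png

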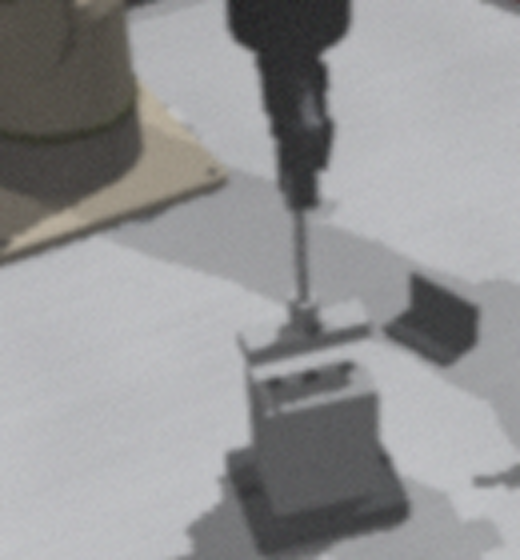

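View pics/b2.png

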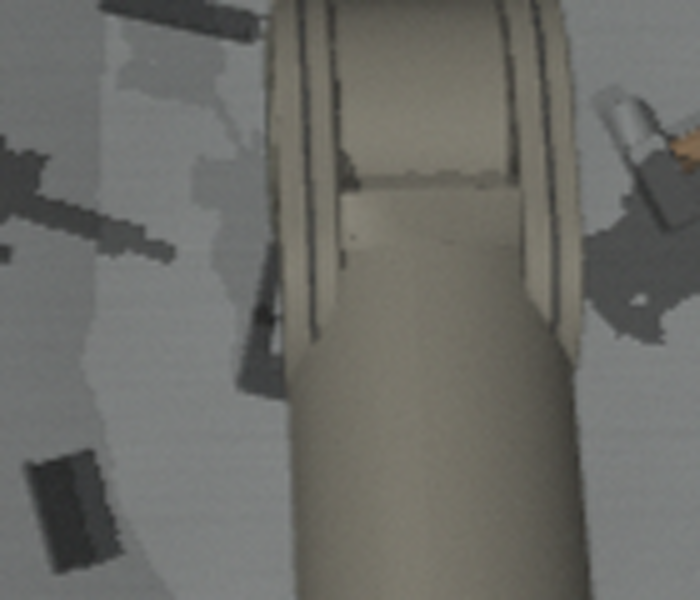

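```bash
cat >> h.py <<'E'
def box(cx,cy,yaw,sx,sy,z0,z1):
    a=np.radians(yaw);c,s=np.cos(a),np.sin(a)
    pts=[]
    for z in(z0,z1):
        for dx,dy in((-1,-1),(1,-1),(1,1),(-1,1)):
            X,Y=dx*sx/2,dy*sy/2; pts.append((cx+c*X-s*Y,cy+s*X+c*Y,z))
    e=[(0,1),(1,2),(2,3),(3,0),(4,5),(5,6),(6,7),(7,4),(0,4),(1,5),(2,6),(3,7)]
    return np.array(pts),e
def circ(cx,cy,z,r,n=40):
    t=np.linspace(0,2*np.pi,n);return np.c_[cx+r*np.cos(t),cy+r*np.sin(t),np.full(n,z)]
def overlay(c,items,x,y,w,h,m,name,both=True):
    im=cv2.resize(c["frame"][y:y+h,x:x+w,::-1],None,fx=m,fy=m,interpolation=cv2.INTER_CUBIC); raw=im.copy()
    f=lambda P:np.round(((proj(c,P)-[x,y]+.5)*m-.5)*8).astype(int)
    for kind,P,e,col in items:
        u=f(P)
        if kind=="box":
            for a,b in e: cv2.line(im,tuple(map(int,u[a])),tuple(map(int,u[b])),col,1,cv2.LINE_AA,3)
        else: cv2.polylines(im,[u.reshape(-1,1,2).astype(np.int32)],False,col,1,cv2.LINE_AA,3)
    cv2.imwrite(name,np.hstack([raw,im]) if both else im)
def gauge_items(x,y,z,yaw,L=None):
    return [("box",*box(x,y,yaw,.026,.09,z,z+.016),(0,0,255)),("c",circ(x,y,z+.04,.011),0,(0,255,0)),("c",np.array([[x,y,z+.04],[x,y,z+.131]]),0,(255,255,0))]
def die_items(x,y,yaw):
    return [("box",*box(x,y,yaw,.064,.08,.02,.12),(255,0,0)),("box",*box(x,y,yaw,.096,.116,0,.02),(255,0,255)),("c",circ(x,y,.12,.0065),0,(0,255,255))]
E
python3 - <<'E'
from h import *
c=pickle.load(open("c4.pkl","rb"))["scene"]
overlay(c,gauge_items(.5059,-.0214,.1494,-13.4)+die_items(.5065,-.0197,-13.3),240,160,80,100,5,"pics/o1.png")
c0=pickle.load(open("c0.pkl","rb"))["scene"]
overlay(c0,gauge_items(.493,-.334,0,19)+die_items(.5065,-.0197,-13.3),150,170,170,125,4,"pics/o0.png",False)
c0=pickle.load(open("c0.pkl","rb"))["top"]
overlay(c0,gauge_items(.493,-.334,0,19)+die_items(.5065,-.0197,-13.3),300,170,150,90,5,"pics/o0t.png",False)
E
```

```text
(no output)
```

View pics/o1.png

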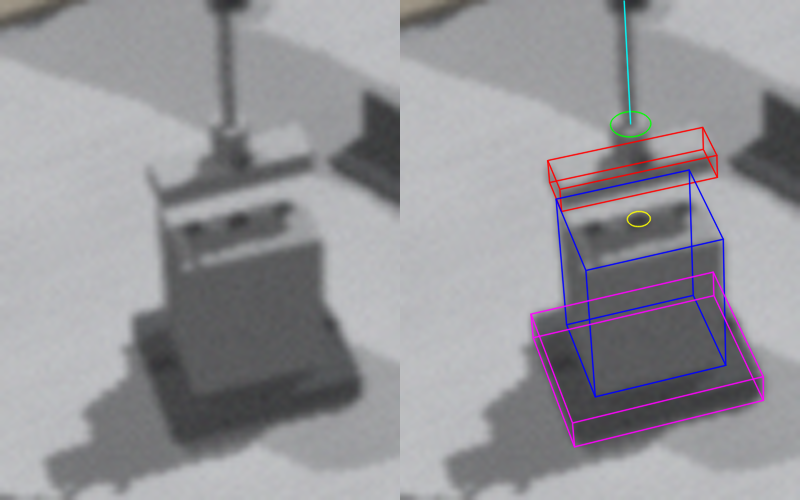

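View pics/o0.png

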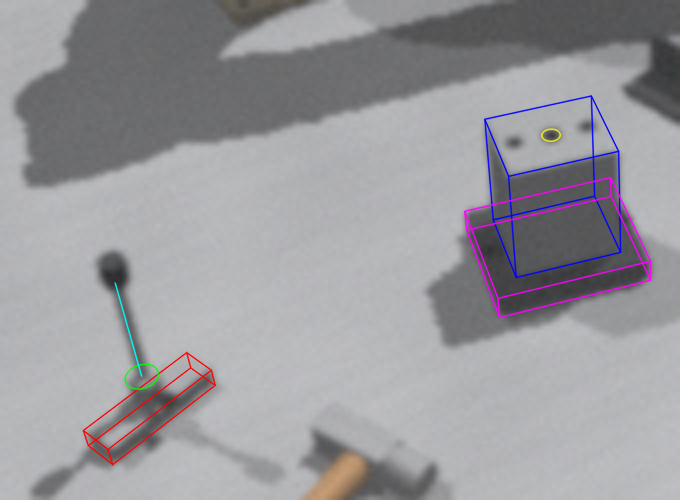

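View pics/o0t.png

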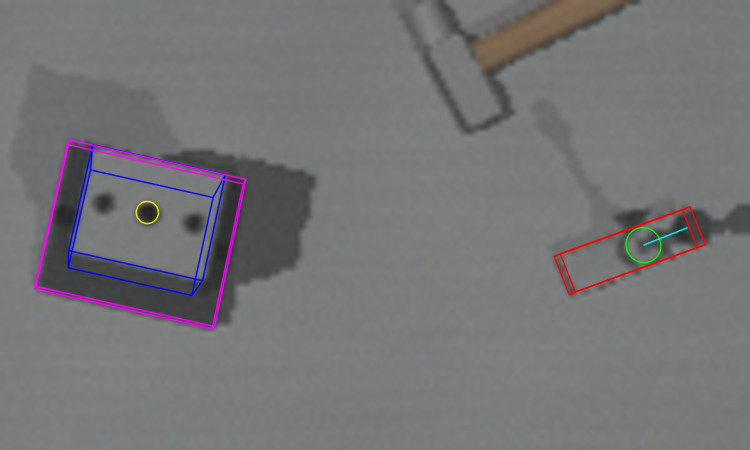

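```bash
python3 - <<'E'
from h import *
c=pickle.load(open("c4.pkl","rb"))["scene"]
x,y,w,h,m=264,178,44,30,18
im=cv2.resize(c["frame"][y:y+h,x:x+w,::-1],None,fx=m,fy=m,interpolation=cv2.INTER_CUBIC)
im=cv2.normalize(im,None,0,255,cv2.NORM_MINMAX)
cv2.imwrite("pics/z1.png",im)
E
```

```text
(no output)
```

View pics/z1.png

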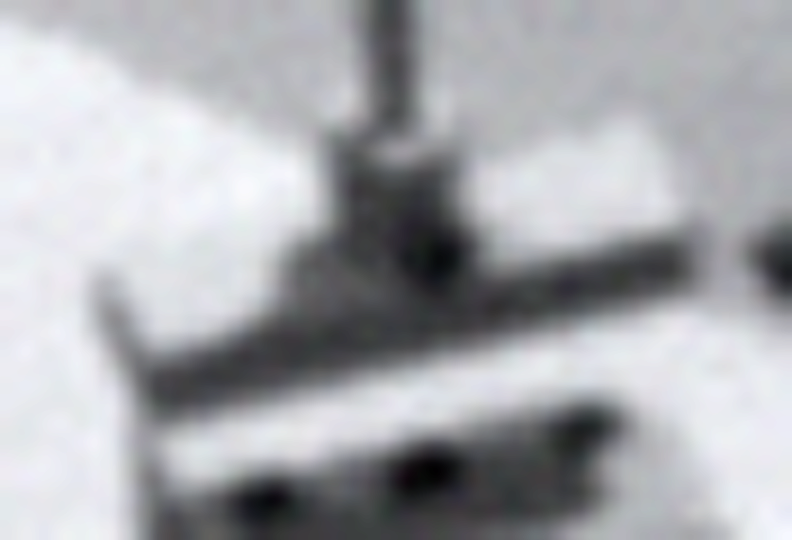

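```bash
cat > fit.py <<'E'
from h import *
from scipy.optimize import least_squares
def fit(c,obs,z,zfree=False,x0=(.506,-.02,-13)):
    # obs: list of (corner local xyz, uv)
    L=np.array([a for a,_ in obs]);U=np.array([b for _,b in obs])
    def P(p):
        a=np.radians(p[2]);M=np.array([[np.cos(a),-np.sin(a),0],[np.sin(a),np.cos(a),0],[0,0,1]])
        return L@M.T+[p[0],p[1],p[3] if zfree else z]
    f=lambda p:((proj(c,P(p))-U)).ravel()
    s=least_squares(f,list(x0)+([z] if zfree else []),x_scale=[.01,.01,5]+([.01] if zfree else []))
    return s.x,s.fun.reshape(-1,2)
E
python3 - <<'E'
from fit import *
c=pickle.load(open("c4.pkl","rb"))["scene"]
g=lambda u,v:(264+(u+.5)/18-.5,178+(v+.5)/18-.5)
obs=[((.013,-.045,.016),g(145,376)),((.013,.045,.016),g(692,233)),((-.013,-.045,.016),g(105,270)),((-.013,.045,.016),g(645,122)),((.013,-.045,0),g(152,420)),((.013,.045,0),g(690,292))]
for o in(obs,obs[:4],[obs[i] for i in(0,1,4,5)]):
  for zf in(0,1):
    p,r=fit(c,o,.1494,zf);print(p.round(4),r.round(1).tolist())
# boss top centre
print(atz(c,[g(395,140)],.1894))
# rod axis at overlap: rod center (392,60)
E
```

```text
[  0.5047  -0.022  -10.301 ] [[-0.0, -0.7], [0.4, -0.6], [-0.7, -0.5], [-0.2, 0.1], [-0.1, 1.3], [0.6, 0.5]]
[ 4.82300e-01 -1.03000e-02 -1.07435e+01  1.28200e-01] [[0.3, -0.9], [0.0, -0.5], [-0.3, -0.5], [-0.5, 0.4], [0.2, 1.0], [0.2, 0.6]]
[ 0.5066 -0.0227 -9.8629] [[0.2, -0.2], [0.6, -0.3], [-0.6, 0.0], [-0.2, 0.4]]
[  0.4965  -0.0174 -10.0598   0.1399] [[0.3, -0.3], [0.4, -0.2], [-0.4, -0.0], [-0.3, 0.5]]
[  0.5039  -0.0224 -10.3541] [[-0.3, -0.8], [0.2, -0.7], [-0.3, 1.1], [0.4, 0.4]]
[ 4.78800e-01 -9.00000e-03 -1.09516e+01  1.25300e-01] [[0.1, -1.0], [-0.2, -0.4], [0.1, 0.9], [0.0, 0.6]]
[[ 0.50933986 -0.02385691  0.1894    ]]
```

```bash
python3 - <<'E'
from fit import *
c=pickle.load(open("c4.pkl","rb"))["scene"]
for z in(.195,.205,.22): 
    print(z,proj(c,[[.5071,-.0196,z],[.5059,-.0214,z],[.5055,-.0225,z]]).round(2).tolist())
    
# rod centre by profile
f=c["frame"].mean(2)
for v in range(168,188): 
    row=f[v,278:294]; bg=np.median(row); w=np.clip(np.percentile(row,60)-8-row,0,None); print(v,round((w*np.arange(278,294)).sum()/max(w.sum(),1e-6),2), row.round(0).astype(int).tolist() if v in(172,180) else "")
# hole/screws darkness centroid in c0
c0=pickle.load(open("c0.pkl","rb"))
for n,(u,v) in(("scene",(287,203)),("top",(329,212))):
    g=c0[n]["frame"].mean(2);p=g[v-5:v+6,u-6:u+7];w=np.clip(np.percentile(p,50)-10-p,0,None);yy,xx=np.mgrid[v-5:v+6,u-6:u+7]
    uv=((w*xx).sum()/w.sum(),(w*yy).sum()/w.sum());print(n,uv,atz(c0[n],[uv],.12))
E
```

```text
0.195 [[286.34, 182.75], [285.55, 182.73], [285.13, 182.79]]
0.205 [[286.19, 179.87], [285.4, 179.86], [284.97, 179.91]]
0.22 [[285.97, 175.49], [285.16, 175.48], [284.74, 175.54]]
168 284.55 
169 284.62 
170 284.69 
171 284.73 
172 284.68 [156, 156, 156, 155, 147, 131, 106, 104, 121, 143, 151, 153, 151, 157, 153, 154]
173 284.68 
174 284.77 
175 284.73 
176 284.79 
177 285.07 
178 285.07 
179 285.13 
180 285.23 [157, 156, 156, 156, 156, 150, 120, 102, 110, 138, 151, 154, 155, 154, 156, 155]
181 285.34 
182 285.32 
183 285.32 
184 285.31 
185 284.31 
186 284.85 
187 285.45 
scene (np.float64(287.35534256301025), np.float64(203.37309194178204)) [[ 0.50691701 -0.0196564   0.12      ]]
top (np.float64(329.2056929854287), np.float64(212.26397831243648)) [[ 0.50569336 -0.02039698  0.12      ]]
```

>>> arm_command --targets "2.7 0.7 0 0 0 0.052; 0 0 8 0 0 0; 0 0 8 0 0 0; 0 0 7 0 0 0; 0 0 0 0 0 0"

```text
clock: 8.2
position: [0.5072, -0.0179, 0.2585]
ee_rot: [0.821, 0.572, -0.001, -0.0]
ft_force: [0.5, -0.6, -3.0]
grip_width: 0.191
```

```bash
python3 - <<'E'
from fit import *
st()
c=manip.camera("scene");pickle.dump(c,open("c5.pkl","wb"))
o=manip.get_obs()["position"]; 
overlay(c,gauge_items(.5069,-.0197,o[2]-.1328,-13.3)+die_items(.5069,-.0197,-13.3),264,170,44,50,9,"pics/o2.png")
x,y,w,h,m=264,185,44,30,18
im=cv2.resize(c["frame"][y:y+h,x:x+w,::-1],None,fx=m,fy=m,interpolation=cv2.INTER_CUBIC)
cv2.imwrite("pics/z2.png",cv2.normalize(im,None,0,255,cv2.NORM_MINMAX))
f=c["frame"].mean(2)
for v in range(174,192,2):
    row=f[v,278:294]; w=np.clip(np.percentile(row,60)-8-row,0,None); u=(w*np.arange(278,294)).sum()/w.sum()
    zz=np.linspace(.15,.27,200);pp=proj(c,np.c_[np.full(200,.5069),np.full(200,-.0197),zz]); print(v,round(u,2),"want",round(np.interp(v,pp[::-1,1],pp[::-1,0]),2))
E
```

```text
8.2 [ 0.5072 -0.0179  0.2585] phi -20.3 F [ 0.5 -0.6 -3. ] w 16.4 tz [-0.001 -0.    -1.   ] q [-0.61  0.05  0.58  1.76 -0.03  1.34 -0.38]
174 286.28 want 285.82
176 286.38 want 285.92
178 286.38 want 286.03
180 286.52 want 286.13
182 286.6 want 286.23
184 286.59 want 286.34
186 286.78 want 286.44
188 287.71 want 286.54
190 287.16 want 286.65
```

View pics/o2.png

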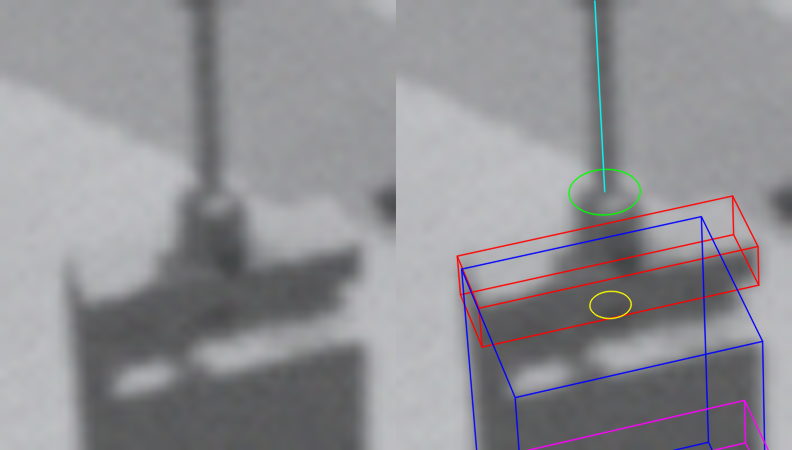

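View pics/z2.png

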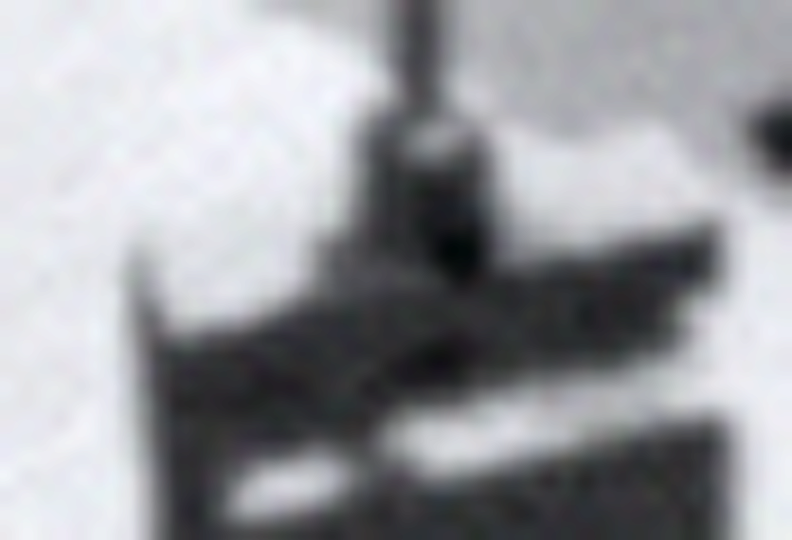

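```bash
python3 - <<'E'
from fit import *
c=pickle.load(open("c5.pkl","rb"))
g=lambda u,v:(264+(u+.5)/18-.5,185+(v+.5)/18-.5)
obs=[((.013,-.045,.016),g(160,343)),((.013,.045,.016),g(718,228)),((-.013,-.045,.016),g(132,238)),((-.013,.045,.016),g(660,115))]
z=.2585-.1328
for zf in(0,1):
    p,r=fit(c,obs,z,zf);print(p.round(4),r.round(1).tolist())
# gradient-based refinement: score lit-top-face edges
f=cv2.GaussianBlur(c["frame"].mean(2).astype(np.float32),(0,0),.7)
def samp(P):
    u=proj(c,P).astype(np.float32);return cv2.remap(f,u[:,0].reshape(-1,1),u[:,1].reshape(-1,1),cv2.INTER_CUBIC).ravel()
def edge(x,y,yaw,z,lx0,ly0,lx1,ly1,lz,nx,ny,skip=None):
    t=np.linspace(.05,.95,60)
    if skip is not None: t=t[(t<skip[0])|(t>skip[1])]
    X=lx0+(lx1-lx0)*t;Y=ly0+(ly1-ly0)*t;a=np.radians(yaw);ca,sa=np.cos(a),np.sin(a)
    def W(d): 
        X2,Y2=X+nx*d,Y+ny*d;return np.c_[x+ca*X2-sa*Y2,y+sa*X2+ca*Y2,np.full(len(X),z+lz)]
    return (samp(W(-.003))-samp(W(.003))).mean()
best=[]
for yaw in np.arange(-20,-5,1.):
    for x in np.arange(.500,.514,.001):
        for y in np.arange(-.026,-.012,.001):
            s=edge(x,y,yaw,z,.013,-.045,.013,.045,.016,1,0)  # bright top -> dark front
            s+=.4*edge(x,y,yaw,z,-.013,-.045,.013,-.045,.016,0,-1)
            best.append((s,x,y,yaw))
best.sort(reverse=True)
for b in best[:6]:print(np.round(b,4))
E
```

```text
[  0.5056  -0.0196 -13.3424] [[0.1, 0.0], [0.1, -0.4], [-0.7, 0.1], [0.5, 0.3]]
[ 4.8970e-01 -1.1300e-02 -1.3596e+01  1.1040e-01] [[0.3, -0.1], [-0.2, -0.3], [-0.4, 0.0], [0.3, 0.4]]
[ 3.31677e+01  5.06000e-01 -1.60000e-02 -1.40000e+01]
[ 3.30611e+01  5.06000e-01 -1.60000e-02 -1.50000e+01]
[ 3.29283e+01  5.06000e-01 -1.60000e-02 -1.30000e+01]
[ 3.28875e+01  5.06000e-01 -1.50000e-02 -1.50000e+01]
[ 3.28797e+01  5.06000e-01 -1.50000e-02 -1.40000e+01]
[ 3.28793e+01  5.07000e-01 -1.60000e-02 -1.50000e+01]
```

>>> arm_command --targets "-1.2 0.8 0 0 0 0; 0 0 2 0 0 0; 0 0 2 0 0 0; 0 0 0 0 0 0"

```text
clock: 8.75
position: [0.5078, -0.0191, 0.2551]
ee_rot: [0.821, 0.572, -0.0, -0.0]
ft_force: [0.1, -0.8, -2.4]
grip_width: 0.19
```

>>> arm_command --targets "0 0 1 0 0 0; 0 0 1 0 0 0; 0 0 0.5 0 0 0; 0 0 0 0 0 0"

```text
clock: 9.25
position: [0.5079, -0.0192, 0.2528]
ee_rot: [0.821, 0.572, 0.0, -0.0]
ft_force: [-0.1, -0.2, -3.1]
grip_width: 0.189
```

```bash
python3 - <<'E'
from fit import *
st()
c=manip.camera("scene");pickle.dump(c,open("c6.pkl","wb"))
o=manip.get_obs()["position"]; 
overlay(c,gauge_items(.5069,-.0197,o[2]-.1328,-13.3)+die_items(.5069,-.0197,-13.3),264,170,44,50,9,"pics/o3.png")
f=c["frame"].mean(2)
for v in range(178,192,2):
    row=f[v,278:294]; w=np.clip(np.percentile(row,60)-8-row,0,None); u=(w*np.arange(278,294)).sum()/w.sum()
    zz=np.linspace(.15,.27,200);pp=proj(c,np.c_[np.full(200,.5069),np.full(200,-.0197),zz]); print(v,round(u,2),"want",round(np.interp(v,pp[::-1,1],pp[::-1,0]),2))
E
```

```text
9.25 [ 0.5079 -0.0192  0.2528] phi -20.3 F [-0.1 -0.2 -3.1] w 16.1 tz [-0.  0. -1.] q [-0.6   0.05  0.58  1.77 -0.03  1.33 -0.37]
178 286.32 want 286.03
180 286.33 want 286.13
182 286.36 want 286.23
184 286.49 want 286.34
186 286.51 want 286.44
188 288.08 want 286.54
190 288.0 want 286.65
```

View pics/o3.png

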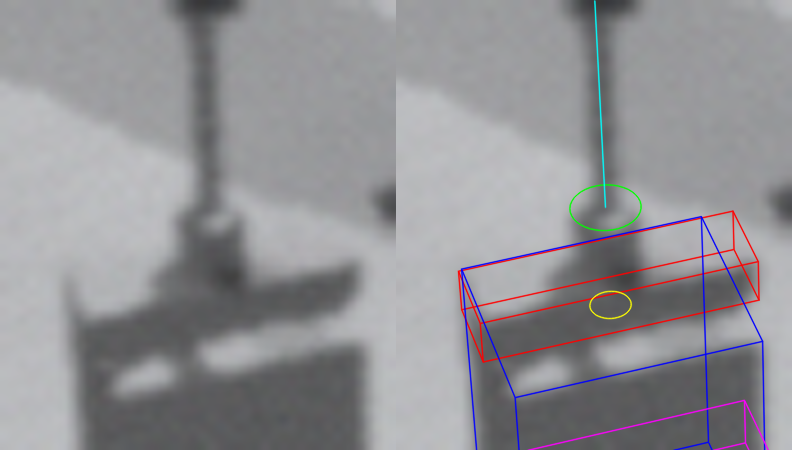

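>>> arm_command --targets "0 0 1 0 0 0; 0 0 0 0 0 0"

```text
clock: 9.55
position: [0.5082, -0.0192, 0.2523]
ee_rot: [0.821, 0.572, 0.0, 0.0]
ft_force: [-0.7, -0.8, 3.7]
grip_width: 0.189
```

>>> arm_command --targets "0 0 1 0 0 0; 0 0 0 0 0 0"

```text
clock: 9.8
position: [0.5081, -0.0192, 0.2511]
ee_rot: [0.821, 0.572, 0.0, 0.0]
ft_force: [-0.7, -0.0, 3.8]
grip_width: 0.192
```

>>> arm_command --targets "0 0 1 0 0 0; 0 0 0 0 0 0"

```text
clock: 10.05
position: [0.5079, -0.0192, 0.2498]
ee_rot: [0.821, 0.572, 0.0, 0.0]
ft_force: [-0.0, -0.4, 4.2]
grip_width: 0.19
```

>>> arm_command --targets "0 0 4 0 0 0; 0 0 4 0 0 0; 0 0 4 0 0 0" --squeeze 25

```text
clock: 10.42
position: [0.5079, -0.0191, 0.2375]
ee_rot: [0.821, 0.572, 0.0, -0.0]
ft_force: [-1.0, -0.2, 4.8]
grip_width: 0.186
```

>>> arm_command --targets "0 0 4 0 0 0; 0 0 4 0 0 0; 0 0 4 0 0 0; 0 0 4 0 0 0; 0 0 3 0 0 0"

```text
clock: 11.05
position: [0.5077, -0.0191, 0.2184]
ee_rot: [0.821, 0.572, -0.0, -0.0]
ft_force: [-1.8, -0.5, 5.0]
grip_width: 0.191
```

```bash
python3 - <<'E'
from fit import *
st()
c=manip.camera("scene");pickle.dump(c,open("c7.pkl","wb"))
overlay(c,gauge_items(.5069,-.0197,.12,-13.3)+die_items(.5069,-.0197,-13.3),264,170,44,50,9,"pics/o4.png")
E
```

```text
11.05 [ 0.5077 -0.0191  0.2184] phi -20.3 F [-1.8 -0.5  5. ] w 16.3 tz [-0.  0. -1.] q [-0.6   0.08  0.58  1.82 -0.05  1.25 -0.36]
```

View pics/o4.png

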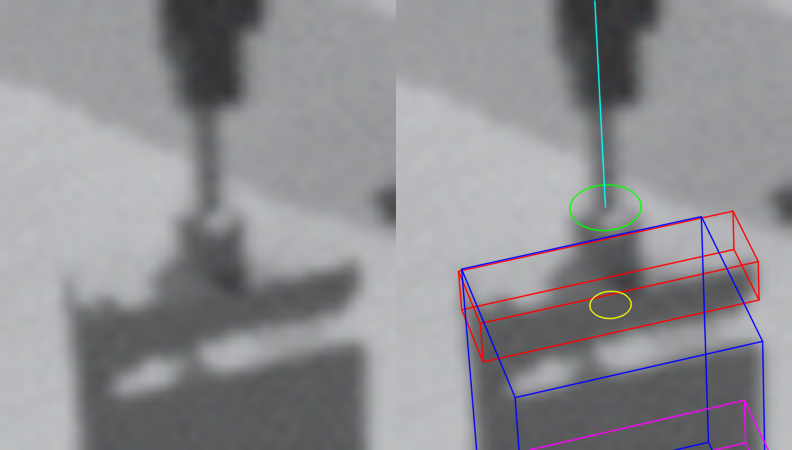

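>>> arm_command --targets "0 0 2 0 0 0; 0 0 2 0 0 0; 0 0 1.5 0 0 0"

```text
clock: 11.48
position: [0.5078, -0.0191, 0.2131]
ee_rot: [0.821, 0.572, -0.0, -0.0]
ft_force: [-2.4, -0.1, 3.7]
grip_width: 0.186
```

>>> arm_command --targets "0 0 1 0 0 0; 0 0 1 0 0 0"

```text
clock: 11.72
position: [0.5078, -0.0192, 0.2112]
ee_rot: [0.821, 0.572, -0.0, -0.0]
ft_force: [-2.7, 0.3, 4.1]
grip_width: 0.188
```

>>> arm_command --targets "0 0 1 0 0 0; 0 0 1 0 0 0"

```text
clock: 11.98
position: [0.5078, -0.0191, 0.2092]
ee_rot: [0.821, 0.572, 0.0, -0.0]
ft_force: [-2.7, 0.0, 4.5]
grip_width: 0.19
```

>>> arm_command --targets "0 0 1 0 0 0; 0 0 1 0 0 0"

```text
clock: 12.22
position: [0.5078, -0.0192, 0.2072]
ee_rot: [0.821, 0.572, -0.0, -0.0]
ft_force: [-3.3, -0.6, 4.5]
grip_width: 0.188
```

>>> arm_command --targets "0 0 1 0 0 0; 0 0 1 0 0 0"

```text
clock: 12.48
position: [0.5078, -0.0191, 0.2052]
ee_rot: [0.821, 0.572, -0.0, -0.0]
ft_force: [-3.0, 0.3, 3.9]
grip_width: 0.188
```

>>> arm_command --targets "0 0 1 0 0 0; 0 0 1 0 0 0"

```text
clock: 12.72
position: [0.5078, -0.0191, 0.2032]
ee_rot: [0.821, 0.572, -0.0, -0.0]
ft_force: [-3.6, 0.6, 3.1]
grip_width: 0.19
```

>>> arm_command --targets "0 0 1 0 0 0; 0 0 1 0 0 0"

```text
clock: 12.98
position: [0.5078, -0.0192, 0.2012]
ee_rot: [0.821, 0.572, -0.0, -0.0]
ft_force: [-3.6, 0.3, 4.2]
grip_width: 0.188
```

>>> arm_command --targets "0 0 1 0 0 0; 0 0 1 0 0 0"

```text
clock: 13.22
position: [0.5078, -0.0191, 0.1992]
ee_rot: [0.821, 0.572, -0.0, -0.0]
ft_force: [-3.6, 0.6, 4.3]
grip_width: 0.19
```

>>> arm_command --targets "0 0 1 0 0 0; 0 0 1 0 0 0"

```text
clock: 13.48
position: [0.5085, -0.0192, 0.1982]
ee_rot: [0.821, 0.572, 0.001, 0.0]
ft_force: [-5.2, -1.1, 15.6]
grip_width: 0.191
```

>>> arm_command --targets "0 0 0.6 0 0 0; 0 0 0 0 0 0"

```text
clock: 13.72
position: [0.5088, -0.0192, 0.1981]
ee_rot: [0.821, 0.572, 0.001, 0.0]
ft_force: [-3.9, 0.0, 15.0]
grip_width: 0.192
```

```bash
python3 - <<'E'
from fit import *
st()
E
```

```text
13.72 [ 0.5088 -0.0192  0.1981] phi -20.3 F [-3.9  0.  15. ] w 16.4 tz [ 0.003  0.001 -1.   ] q [-0.59  0.1   0.58  1.85 -0.06  1.21 -0.35]
```

>>> arm_command --targets "0 0 -0.6 0 0 0; 0 0 0 0 0 0"

```text
clock: 13.98
position: [0.5087, -0.0192, 0.1981]
ee_rot: [0.821, 0.572, 0.001, 0.0]
ft_force: [-1.9, -0.0, 9.1]
grip_width: 0.188
```

>>> arm_command --targets "0 0 0 0 0 0; 0 0 0 0 0 0; 0 0 0 0 0 0" --grip 50

```text
clock: 14.35
position: [0.5079, -0.0192, 0.1971]
ee_rot: [0.821, 0.572, -0.0, 0.0]
ft_force: [0.0, 0.2, 0.2]
grip_width: 0.584
```

```bash
python3 - <<'E'
from fit import *
st()
c=manip.camera("scene");pickle.dump(c,open("c8.pkl","wb"))
overlay(c,gauge_items(.5069,-.0197,.12,-13.3)+die_items(.5069,-.0197,-13.3),264,170,44,50,9,"pics/o5.png")
E
```

```text
14.35 [ 0.5079 -0.0192  0.1971] phi -20.3 F [0.  0.2 0.2] w 49.9 tz [ 0. -0. -1.] q [-0.59  0.1   0.58  1.85 -0.06  1.21 -0.35]
```

View pics/o5.png

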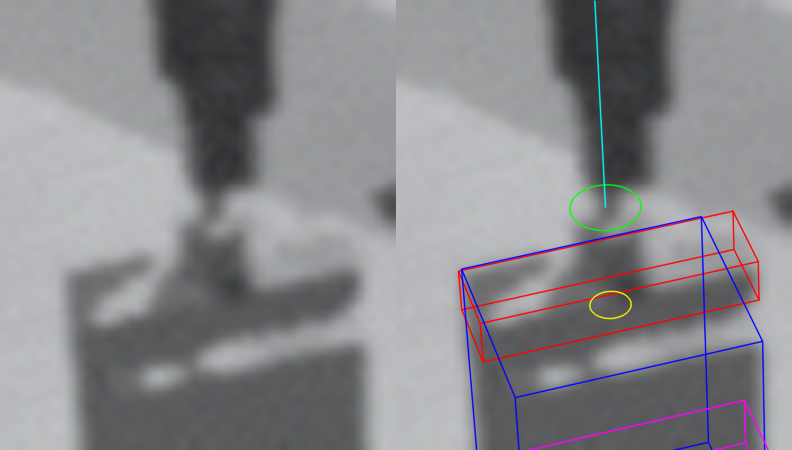

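Force is back to zero. Retreating straight up, then toward the height gauge so both cameras can see the depth gauge.

>>> arm_command --targets "0 0 -8 0 0 0; 0 0 -15 0 0 0; 0 0 -35 0 0 0; 0 0 -40 0 0 0; 0 0 -20 0 0 0"

```text
clock: 15.02
position: [0.5085, -0.0193, 0.3187]
ee_rot: [0.821, 0.571, 0.002, 0.001]
ft_force: [0.6, 0.3, -0.3]
grip_width: 0.585
```

```bash
python3 - <<'E'
from fit import *
st()
plan([(.50,.16,.33,-20),(.48,.25,.33,-20)])
E
```

```text
15.03 [ 0.5085 -0.0193  0.3187] phi -20.3 F [ 0.6  0.3 -0.3] w 49.9 tz [ 0.004  0.001 -1.   ] q [-0.61  0.02  0.58  1.66 -0.01  1.46 -0.39]
41.3 -17.5 -2.8 0.001 -0.001 -0.001; 41.3 -17.5 -2.8 0.001 -0 -0.002; 41.4 -17.5 -2.8 0 -0.001 -0.001; 41.4 -17.4 -2.9 0.001 -0 -0.001; 38.9 -24.8 0 0 -0 -0
38.8 -24.7 0 0 -0 -0
6 rows; end [0.48 0.25 0.33] -20.0
```

>>> arm_command --targets "41 -17 -3 0 0 -0.001; 41 -18 -3 0 0 0; 41 -18 -3 0 0 0; 42 -18 -3 0 0 0; 39 -25 0 0 0 0"

```text
clock: 15.65
position: [0.4884, 0.2068, 0.3287]
ee_rot: [0.82, 0.572, 0.001, 0.0]
ft_force: [-0.2, -0.2, -0.1]
grip_width: 0.583
```

>>> arm_command --targets "39 -25 0 0 0 0; 0 0 0 0 0 0"

```text
clock: 15.9
position: [0.4768, 0.2547, 0.3279]
ee_rot: [0.818, 0.575, 0.0, -0.0]
ft_force: [-0.2, -1.2, -0.6]
grip_width: 0.583
```

```bash
python3 - <<'E'
from fit import *
st()
cs={n:manip.camera(n) for n in("scene","top")}
pickle.dump(cs,open("c9.pkl","wb"))
for n in cs: save(cs[n],f"pics/d_{n}.png")
it=gauge_items(.5069,-.0197,.12,-13.3)+die_items(.5069,-.0197,-13.3)
L=.110-.0532; it+=[("c",circ(.5069,-.0197,.16+L,.009),0,(0,165,255)),("c",circ(.5069,-.0197,.16+L-.02,.009),0,(0,165,255))]
overlay(cs["scene"],it,262,160,48,56,8,"pics/o6.png")
overlay(cs["top"],it,300,180,65,65,6,"pics/o6t.png")
for n,c in cs.items():
    for k in["gauge","rod_head","die","jaw","scriber_edge","scriber"]:
        for r in manip.search_frame(c,k)[:1]:
            w=toworld(c,r["xyz"]);print(n,k,round(r["p"],2),w.round(3),proj(c,w).round(0).tolist())
E
```

```text
15.9 [0.4768 0.2547 0.3279] phi -19.9 F [-0.2 -1.2 -0.6] w 49.8 tz [-0.     0.001 -1.   ] q [-0.88  0.1   0.34  1.56 -0.04  1.48 -0.89]
scene gauge 0.79 [ 0.517 -0.024  0.137] [[288.0, 201.0]]
scene rod_head 0.52 [ 0.513 -0.024  0.203] [[286.0, 182.0]]
scene die 0.63 [ 0.534 -0.033  0.048] [[289.0, 229.0]]
scene jaw 0.62 [0.567 0.286 0.172] [[387.0, 165.0]]
scene scriber_edge 0.87 [0.572 0.288 0.173] [[388.0, 165.0]]
scene scriber 0.98 [0.571 0.287 0.171] [[388.0, 166.0]]
top gauge 0.61 [ 0.51  -0.019  0.139] [[329.0, 210.0]]
top rod_head 0.52 [ 0.511 -0.022  0.216] [[331.0, 206.0]]
top die 0.81 [ 0.49  -0.012  0.017] [[325.0, 221.0]]
top scriber_edge 0.53 [0.553 0.23  0.169] [[241.0, 194.0]]
top scriber 0.48 [0.551 0.232 0.171] [[240.0, 195.0]]
```

View pics/o6.png

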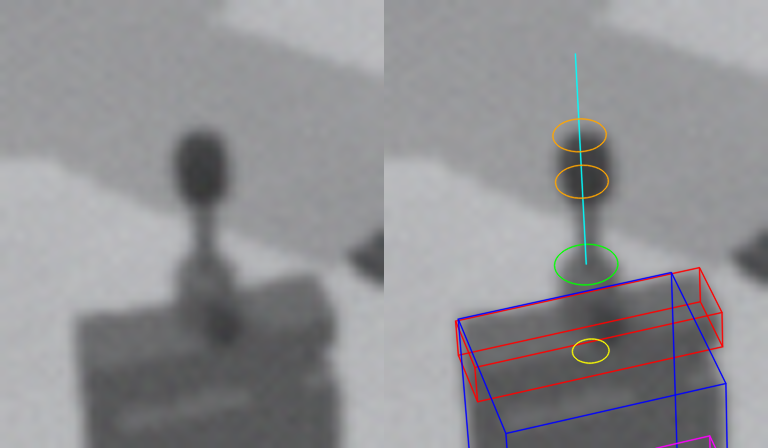

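View pics/o6t.png

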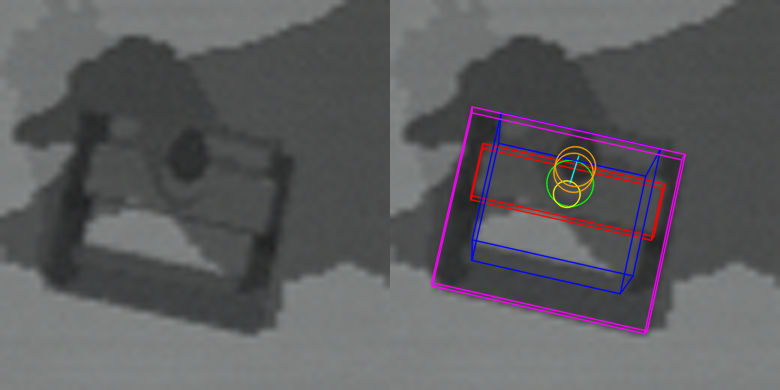

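View pics/d_scene.png

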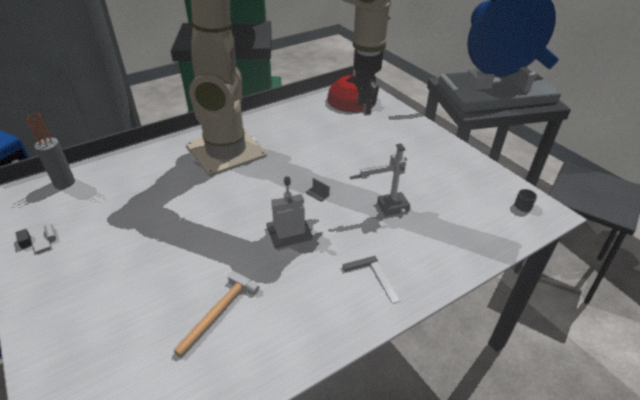

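```bash
python3 - <<'E'
from fit import *
cs=pickle.load(open("c9.pkl","rb"))
def z(c,x,y,w,h,m):
    im=cv2.resize(c["frame"][y:y+h,x:x+w,::-1],None,fx=m,fy=m,interpolation=cv2.INTER_CUBIC);return cv2.normalize(im,None,0,255,cv2.NORM_MINMAX)
cv2.imwrite("pics/z6.png",np.hstack([z(cs["scene"],276,172,22,33,17),z(cs["top"],318,195,22,33,17)]))
c0=pickle.load(open("c0.pkl","rb"))
cv2.imwrite("pics/z0.png",z(c0["scene"],166,226,34,44,13))
c=cs["scene"]["frame"].mean(2)
print(c[174:202,284:290].round(0).astype(int))
E
```

```text
[[151 152 149 153 153 154]
 [150 145 143 139 145 150]
 [140 126 113 113 118 132]
 [119  91  79  82  88 108]
 [101  75  70  67  71  89]
 [ 88  73  65  66  66  78]
 [ 84  69  60  64  66  73]
 [ 87  62  63  59  62  72]
 [ 94  66  61  60  59  72]
 [101  69  62  58  59  74]
 [117  84  64  61  69  89]
 [141 108  88  77  90 118]
 [156 136 109  96 108 137]
 [171 150 116  99 111 139]
 [178 161 126 103 116 146]
 [183 167 125 103 119 152]
 [179 162 128  98 116 153]
 [173 150 117 100 109 139]
 [154 127 105  92  95 117]
 [137 111 102  90  94 101]
 [127 110 102  97  95  96]
 [124 103 103 102 100  92]
 [122  99  95  95  94  91]
 [109  95  88  88  84  84]
 [ 98  89  86  80  74  75]
 [ 95  88  84  81  71  67]
 [ 96  89  86  80  69  67]
 [100  94  91  81  70  65]]
```

View pics/z6.png

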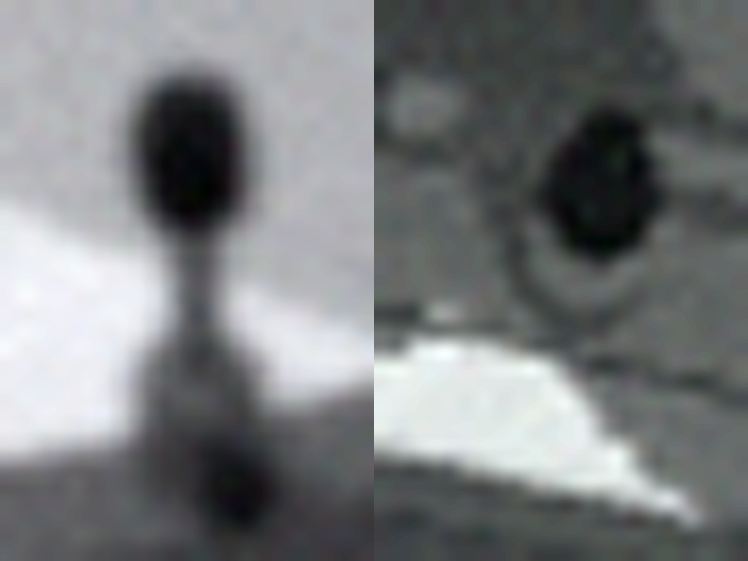

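View pics/z0.png

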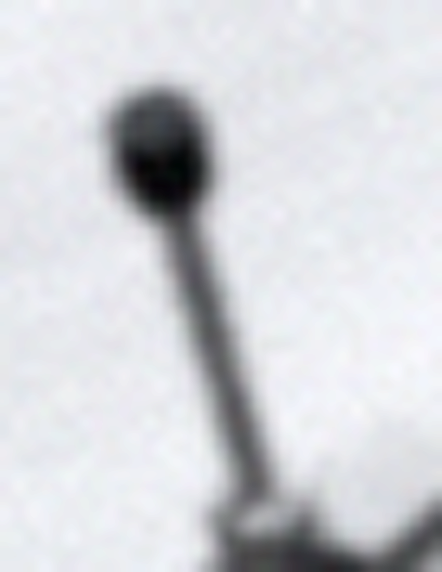

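```bash
python3 - <<'E'
from fit import *
cs=pickle.load(open("c9.pkl","rb"));s,t=cs["scene"],cs["top"]
print(tri(t,(331.1,205.4),s,(286.65,180.5)))
print(tri(t,(331.1,205.4),s,(286.65,180.9)))
# bar fit in top view
g=lambda x,y:(300+(x+.5)/6-.5,180+(y+.5)/6-.5)
for x,y,zz in[(.5069,-.0197,.2068),(.5085,-.0205,.2068),(.5085,-.0205,.2048)]:
    print(proj(t,[[x,y,zz]]),proj(s,[[x,y,zz]]))
c0=pickle.load(open("c0.pkl","rb"))
# same method in c0: head ctr
print(tri(c0["top"],(438.7,214.7),c0["scene"],(166+157/13-.5,226+153/13-.5)))
E
```

```text
(array([ 0.51335141, -0.02185905,  0.20793947]), np.float64(0.0004590503449367973))
(array([ 0.51350877, -0.0219558 ,  0.20671348]), np.float64(0.00037371063239503914))
[[330.24936637 207.78273326]] [[286.09622684 179.31992072]]
[[330.53428737 207.19608516]] [[286.13136574 179.72753425]]
[[330.50184393 207.29813652]] [[286.16127763 180.30716177]]
(array([ 0.49297379, -0.33463212,  0.14198802]), np.float64(0.0018997898375190672))
```

```bash
python3 - <<'E'
from fit import *
cs=pickle.load(open("c9.pkl","rb"));s,t=cs["scene"],cs["top"]
print("boss top ctr",atz(t,[(329.6,209.6)],.16), "head by top at .2065",atz(t,[(331.1,205.4)],.2065),"scene",atz(s,[(286.65,180.6)],.2065))
im=t["frame"][192:226,308:352,::-1]
im=cv2.resize(im,None,fx=18,fy=18,interpolation=cv2.INTER_CUBIC).astype(float)
im=np.clip((im-30)*2.2,0,255).astype(np.uint8)
cv2.imwrite("pics/z7.png",im)
im=s["frame"][176:216,264:308,::-1]
im=cv2.resize(im,None,fx=15,fy=15,interpolation=cv2.INTER_CUBIC).astype(float)
im=np.clip((im-50)*2.,0,255).astype(np.uint8)
cv2.imwrite("pics/z8.png",im)
E
```

```text
boss top ctr [[ 0.50819698 -0.01991638  0.16      ]] head by top at .2065 [[ 0.51345459 -0.02213251  0.2065    ]] scene [[ 0.51221751 -0.02101557  0.2065    ]]
```

View pics/z7.png

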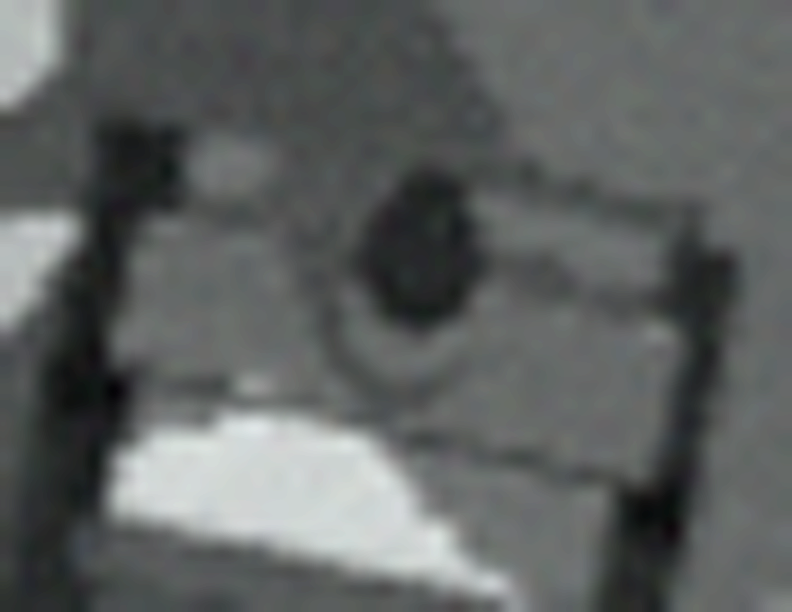

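View pics/z8.png

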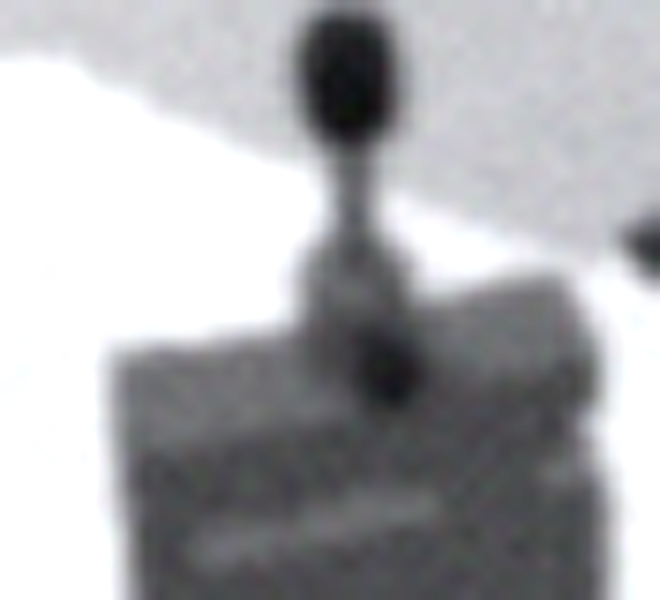

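```bash
python3 - <<'E'
from fit import *
cs=pickle.load(open("c9.pkl","rb"));s,t=cs["scene"],cs["top"]
g=lambda u,v:(308+(u+.5)/18-.5,192+(v+.5)/18-.5)
obs=[((.013,.045,.016),g(130,213)),((-.013,.045,.016),g(112,378)),((.013,-.045,.016),g(690,318)),((-.013,-.045,.016),g(662,480))]
p,r=fit(t,obs,.12);print("top bar",p.round(4),r.round(1).tolist())
g=lambda u,v:(264+(u+.5)/15-.5,176+(v+.5)/15-.5)
# scene: front-top edge left(130,455), right (598,385?), rear-left (110,350), rear-right (565,275)
obs=[((.013,-.045,.016),g(133,452)),((-.013,-.045,.016),g(110,350)),((-.013,.045,.016),g(563,275))]
p,r=fit(s,obs,.12);print("scene bar",p.round(4),r.round(1).tolist())
# die top-view corners refit same frame? shoe corners (z=.02) from o6t
g=lambda x,y:(300+(x+.5)/6-.5,180+(y+.5)/6-.5)
# circle-based boss centre
E
```

```text
top bar [  0.5079  -0.0211 -11.0292] [[0.4, 0.3], [-0.2, -0.1], [-0.1, 0.0], [-0.1, -0.2]]
scene bar [  0.5081  -0.0204 -16.4124] [[0.0, -0.4], [-0.4, 0.5], [0.4, -0.1]]
```

```bash
python3 - <<'E'
from fit import *
cs=pickle.load(open("c9.pkl","rb"));s,t=cs["scene"],cs["top"]
for n,c in cs.items():
    P=np.r_[circ(.508,-.0207,.2165,.009),circ(.508,-.0207,.1965,.009)]
    u=proj(c,P);print(n,"u",u[:,0].min().round(2),u[:,0].max().round(2),"v",u[:,1].min().round(2),u[:,1].max().round(2))
    b=proj(c,circ(.508,-.0207,.16,.011));print("   boss",b.min(0).round(2),b.max(0).round(2))
f=t["frame"].mean(2)
print(f[199:214,326:337].round(0).astype(int))
o=cs["top"]
overlay(t,gauge_items(.508,-.0207,.12,-12.5)+[("c",circ(.508,-.0207,.2165,.009),0,(0,165,255)),("c",circ(.508,-.0207,.1965,.009),0,(0,165,255))],312,192,36,34,11,"pics/o8.png")
overlay(s,gauge_items(.508,-.0207,.12,-12.5)+[("c",circ(.508,-.0207,.2165,.009),0,(0,165,255)),("c",circ(.508,-.0207,.1965,.009),0,(0,165,255))],266,172,40,40,10,"pics/o9.png")
E
```

```text
scene u 282.49 289.43 v 174.78 184.7
   boss [282.7  190.37] [290.61 195.45]
top u 327.17 334.11 v 203.57 211.15
   boss [326.   205.82] [333.76 213.52]
[[64 65 65 66 66 64 64 63 63 66 74]
 [65 66 63 65 66 65 66 67 66 68 72]
 [69 65 66 68 61 55 57 62 62 64 65]
 [69 66 67 67 51 47 46 51 66 68 68]
 [68 68 66 54 49 46 48 52 73 80 77]
 [63 69 56 48 46 48 52 45 61 75 79]
 [65 65 53 48 49 48 49 46 60 74 78]
 [65 58 49 48 49 49 48 49 52 64 67]
 [65 64 53 44 51 48 49 47 57 70 69]
 [66 75 63 46 46 47 46 47 73 79 73]
 [62 73 71 54 47 44 48 61 75 77 76]
 [64 75 78 74 67 61 74 79 77 79 78]
 [65 71 78 78 77 77 80 76 76 76 75]
 [70 65 70 77 78 78 73 71 75 75 79]
 [80 71 65 67 69 66 68 74 79 79 78]]
```

View pics/o8.png

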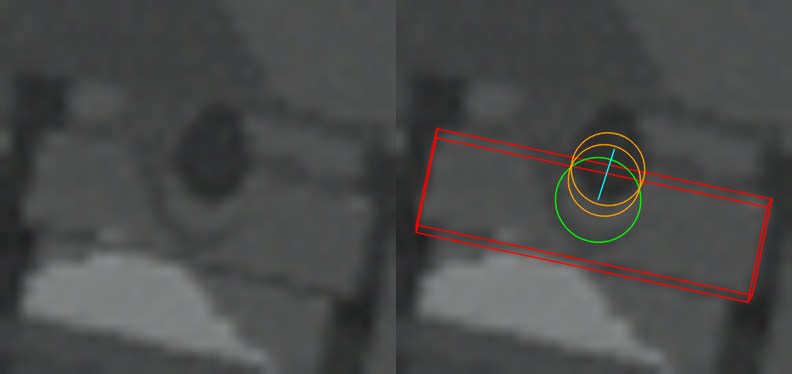

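View pics/o9.png

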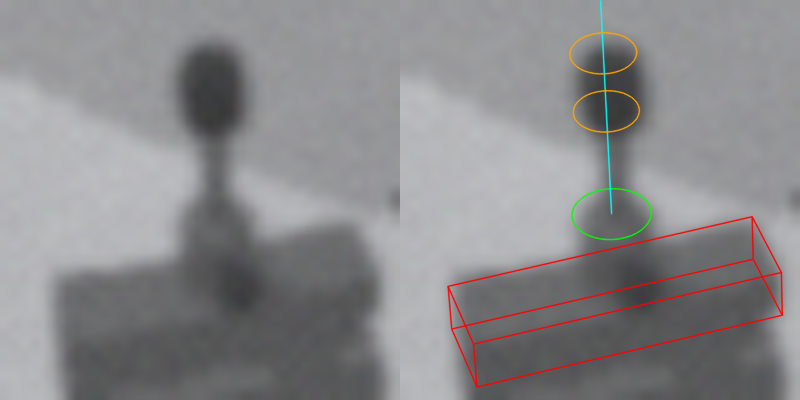

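```bash
python3 - <<'E'
from fit import *
c0=pickle.load(open("c0.pkl","rb"));t,s=c0["top"],c0["scene"]
it=gauge_items(.4925,-.333,0,19)+[("c",circ(.4925,-.333,.151,.009),0,(0,165,255)),("c",circ(.4925,-.333,.131,.009),0,(0,165,255))]
overlay(t,it,408,200,40,34,10,"pics/k0t.png")
overlay(s,it,168,230,42,58,9,"pics/k0s.png")
E
```

```text
(no output)
```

View pics/k0t.png

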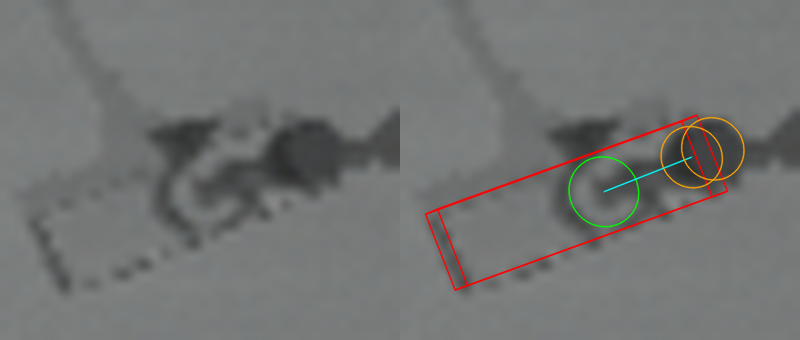

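View pics/k0s.png

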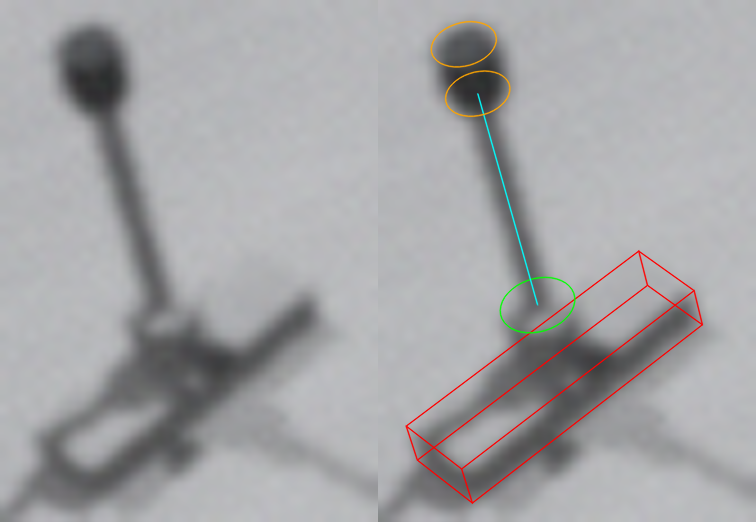

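Checked against the first picture of the upright gauge, the rod head in the top view now sits about 2 px (roughly 5 mm) toward +x of where it should be over the bar. So the gauge is leaning about 3°, with the bridge held slightly up by rod friction. I'll go back and seat the bridge by bringing the fingers loosely round the head and pressing the boss down lightly.

```bash
python3 - <<'E'
from fit import *
plan([(.508,-.0195,.33,-18),(.508,-.0195,.25,-18,40)])
E
```

```text
-48.6 24.2 -0.5 -0 -0 -0.008; -48.9 23.9 -0.6 -0 -0 -0.008; -49 23.4 -0.5 -0 -0 -0.007; -49.2 23.1 -0.6 -0 -0 -0.008; -49.4 22.8 -0.5 -0 -0 -0.008
0 -0 40 -0 -0 0; 0 -0 40 -0 -0 0
7 rows; end [ 0.508  -0.0195  0.25  ] -18.0
```

>>> arm_command --targets "-40 20 0 0 0 -0.008; -50 24 0 0 0 -0.008; -50 24 0 0 0 -0.007; -50 24 0 0 0 -0.008; -40 18 0 0 0 -0.008"

```text
clock: 17.23
position: [0.506, -0.0053, 0.3275]
ee_rot: [0.809, 0.587, 0.0, 0.0]
ft_force: [-0.3, 0.3, -0.6]
grip_width: 0.587
```

>>> arm_command --targets "-16 7 0 0 0 0; 0 0 0 0 0 0"

```text
clock: 17.48
position: [0.5077, -0.0214, 0.3274]
ee_rot: [0.81, 0.587, 0.0, 0.0]
ft_force: [-0.2, 0.7, -0.6]
grip_width: 0.591
```

```bash
python3 - <<'E'
from fit import *
st()
plan([(.508,-.0195,.33,-18),(.508,-.0195,.25,-18,40)])
E
```

```text
17.48 [ 0.5077 -0.0214  0.3274] phi -18.1 F [-0.2  0.7 -0.6] w 50.5 tz [ 0.  0. -1.] q [-0.61  0.02  0.58  1.65 -0.01  1.48 -0.35]
1.9 -0.3 -2.6 0 -0 -0.003; -0 -0 26.7 0 -0 0; -0 -0 26.6 0 -0 0; -0 -0.1 26.7 0 -0 0
4 rows; end [ 0.508  -0.0195  0.25  ] -18.0
```

Down to TCP z ≈ 0.19, then close loosely to about 21 mm.

>>> arm_command --targets "2 0 27 0 0 0; 0 0 35 0 0 0; 0 0 35 0 0 0; 0 0 25 0 0 0; 0 0 12 0 0 0"

```text
clock: 18.1
position: [0.5078, -0.0169, 0.192]
ee_rot: [0.808, 0.589, -0.001, -0.0]
ft_force: [-0.5, -0.2, 0.1]
grip_width: 0.588
```

>>> arm_command --targets "0 0 3 0 0 0; 0 0 0 0 0 0; 0 0 0 0 0 0" --grip 21 --squeeze 20

```text
clock: 18.48
position: [0.5089, -0.0181, 0.1912]
ee_rot: [0.809, 0.588, 0.001, 0.0]
ft_force: [-0.4, 0.7, -0.4]
grip_width: 0.247
```

```bash
python3 - <<'E'
from fit import *
st()
c=manip.camera("scene");pickle.dump(c,open("c10.pkl","wb"))
overlay(c,gauge_items(.508,-.0207,.12,-13.3),264,160,44,55,9,"pics/p1.png")
E
```

```text
18.48 [ 0.5089 -0.0181  0.1912] phi -18.0 F [-0.4  0.7 -0.4] w 21.1 tz [ 0.001  0.    -1.   ] q [-0.6   0.11  0.58  1.86 -0.06  1.19 -0.31]
```

View pics/p1.png

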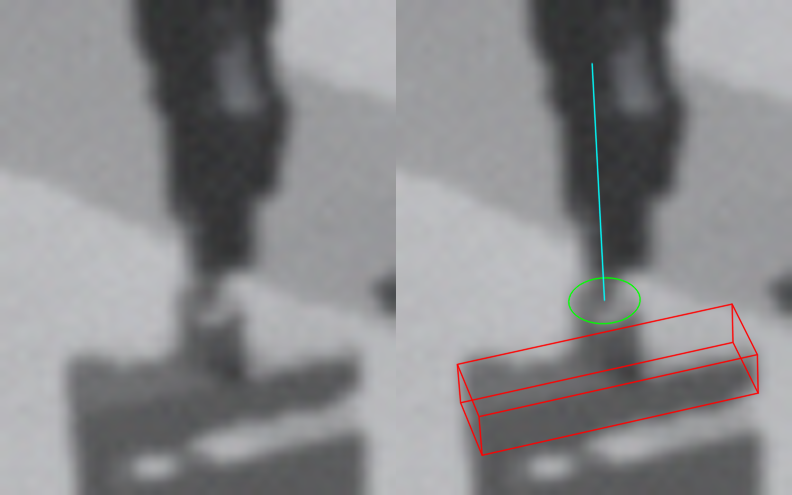

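>>> arm_command --targets "-2 0 0 0 0 0; 0 0 0 0 0 0; 0 0 0 0 0 0" --grip 17.5 --squeeze 20

```text
clock: 18.9
position: [0.5081, -0.0198, 0.1909]
ee_rot: [0.809, 0.588, 0.001, 0.0]
ft_force: [-0.3, 2.0, 6.4]
grip_width: 0.204
```

>>> arm_command --targets "0 0 5 0 0 0; 0 0 5 0 0 0; 0 0 0 0 0 0"

```text
clock: 19.27
position: [0.5089, -0.0203, 0.1815]
ee_rot: [0.809, 0.588, 0.001, 0.001]
ft_force: [-0.2, 0.7, 9.4]
grip_width: 0.208
```

>>> arm_command --targets "0 0 3 0 0 0; 0 0 3 0 0 0; 0 0 2 0 0 0" --grip 18

```text
clock: 19.65
position: [0.5074, -0.0202, 0.1717]
ee_rot: [0.809, 0.588, -0.0, -0.0]
ft_force: [-0.3, 0.3, 0.7]
grip_width: 0.211
```

```bash
python3 - <<'E'
from fit import *
st()
c=manip.camera("scene");pickle.dump(c,open("c11.pkl","wb"))
overlay(c,gauge_items(.508,-.0207,.12,-13.3),264,160,44,55,9,"pics/p2.png")
E
```

```text
19.65 [ 0.5074 -0.0202  0.1717] phi -18.0 F [-0.3  0.3  0.7] w 18.0 tz [-0.001 -0.    -1.   ] q [-0.59  0.13  0.58  1.88 -0.08  1.16 -0.29]
```

View pics/p2.png

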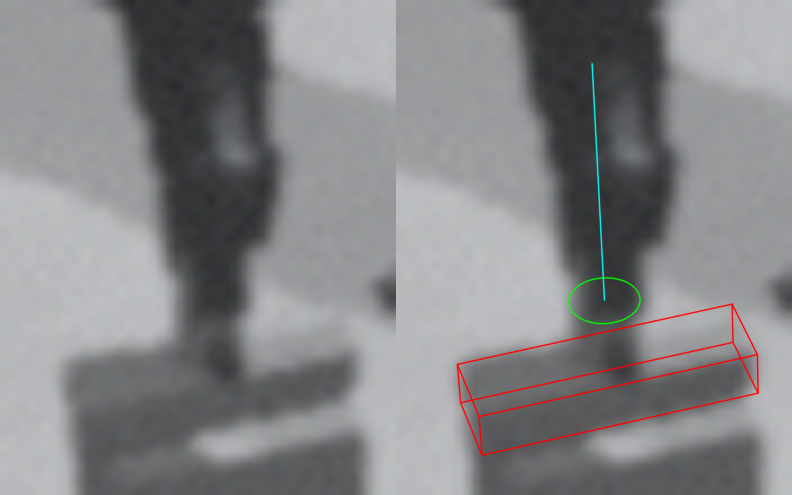

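>>> arm_command --targets "0 0 1 0 0 0; 0 0 1 0 0 0"

```text
clock: 19.95
position: [0.5077, -0.0202, 0.1702]
ee_rot: [0.809, 0.588, -0.0, -0.0]
ft_force: [-0.4, 0.1, 0.1]
grip_width: 0.207
```

>>> arm_command --targets "0 0 1 0 0 0; 0 0 0 0 0 0"

```text
clock: 20.2
position: [0.5078, -0.0201, 0.1694]
ee_rot: [0.809, 0.588, 0.0, 0.0]
ft_force: [0.4, -0.4, 0.2]
grip_width: 0.209
```

>>> arm_command --targets "0 0 1 0 0 0; 0 0 0 0 0 0"

```text
clock: 20.45
position: [0.5083, -0.0199, 0.1689]
ee_rot: [0.809, 0.588, 0.001, 0.0]
ft_force: [-1.0, 0.6, 6.6]
grip_width: 0.215
```

>>> arm_command --targets "0 0 1 0 0 0; 0 0 0 0 0 0"

```text
clock: 20.7
position: [0.5084, -0.0196, 0.1685]
ee_rot: [0.809, 0.588, 0.001, -0.0]
ft_force: [-3.4, 1.8, 12.1]
grip_width: 0.213
```

>>> arm_command --targets "0 0 0.8 0 0 0; 0 0 0 0 0 0"

```text
clock: 20.95
position: [0.5085, -0.0196, 0.1684]
ee_rot: [0.809, 0.588, 0.001, -0.0]
ft_force: [-7.8, 2.1, 19.8]
grip_width: 0.214
```

The bridge met a hard stop at 20 N with the tip at boss height. Unloading, opening, then lifting off.

>>> arm_command --targets "0 0 -1 0 0 0; 0 0 -0.8 0 0 0"

```text
clock: 21.2
position: [0.5081, -0.0197, 0.1689]
ee_rot: [0.809, 0.588, 0.001, -0.0]
ft_force: [0.3, 1.2, 2.6]
grip_width: 0.211
```

>>> arm_command --targets "0 0 0 0 0 0; 0 0 0 0 0 0; 0 0 0 0 0 0" --grip 50

```text
clock: 21.58
position: [0.5076, -0.0202, 0.1681]
ee_rot: [0.809, 0.588, -0.0, -0.0]
ft_force: [-0.4, 0.3, 1.0]
grip_width: 0.587
```

>>> arm_command --targets "0 0 -8 0 0 0; 0 0 -25 0 0 0; 0 0 -45 0 0 0; 0 0 -45 0 0 0; 0 0 -30 0 0 0"

```text
clock: 22.2
position: [0.5081, -0.0204, 0.324]
ee_rot: [0.809, 0.588, 0.001, 0.0]
ft_force: [0.3, 0.9, -1.0]
grip_width: 0.582
```

>>> arm_command --targets "40 -18 0 0 0 0; 50 -24 0 0 0 0; 50 -24 0 0 0 0; 50 -24 0 0 0 0; 40 -20 0 0 0 0"

```text
clock: 22.82
position: [0.4735, 0.2348, 0.3218]
ee_rot: [0.809, 0.588, 0.0, -0.0]
ft_force: [0.6, -0.1, -0.1]
grip_width: 0.584
```

>>> arm_command --targets "40 -30 0 0 0 0; 0 0 0 0 0 0"

```text
clock: 23.08
position: [0.4559, 0.2839, 0.3212]
ee_rot: [0.807, 0.591, -0.0, -0.0]
ft_force: [0.4, -1.2, -0.5]
grip_width: 0.585
```

```bash
python3 - <<'E'
from fit import *
st()
cs={n:manip.camera(n) for n in("scene","top")}
pickle.dump(cs,open("c12.pkl","wb"))
s,t=cs["scene"],cs["top"];save(s,"pics/e_s.png");save(t,"pics/e_t.png")
it=gauge_items(.508,-.0207,.12,-12.5)+[("c",circ(.508,-.0207,.2165,.009),0,(0,165,255)),("c",circ(.508,-.0207,.1965,.009),0,(0,165,255))]
overlay(t,it,312,192,36,34,11,"pics/q8.png")
overlay(s,it,266,172,40,40,10,"pics/q9.png")
print(t["frame"].mean(2)[199:214,326:337].round(0).astype(int))
E
```

```text
23.07 [0.4559 0.2839 0.3212] phi -17.6 F [ 0.4 -1.2 -0.5] w 49.9 tz [-0.001  0.    -1.   ] q [-0.92  0.1   0.3   1.58 -0.03  1.47 -0.92]
[[64 64 68 66 67 66 65 67 66 65 76]
 [65 64 64 65 66 65 66 66 64 64 72]
 [69 67 67 65 66 68 67 65 66 66 67]
 [68 69 69 69 76 77 74 71 70 66 66]
 [66 68 76 77 78 79 77 79 82 79 79]
 [68 67 75 62 46 52 54 65 78 80 81]
 [66 66 68 59 50 45 49 59 77 81 81]
 [66 67 65 62 47 48 51 63 75 77 80]
 [64 67 59 51 50 51 54 64 66 69 73]
 [69 65 55 50 49 51 49 54 63 65 67]
 [67 55 50 50 50 48 48 47 61 65 69]
 [70 54 49 50 50 50 48 50 73 81 86]
 [76 59 49 51 51 50 49 51 75 80 81]
 [77 67 52 51 49 48 47 63 76 83 80]
 [72 78 70 58 53 50 60 75 80 79 80]]
```

View pics/q8.png

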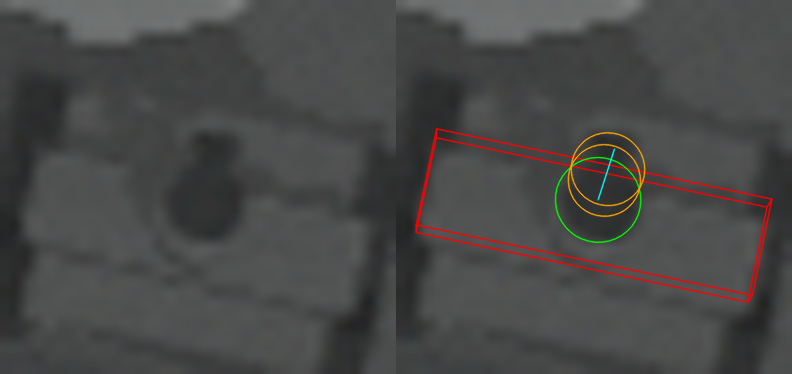

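View pics/q9.png

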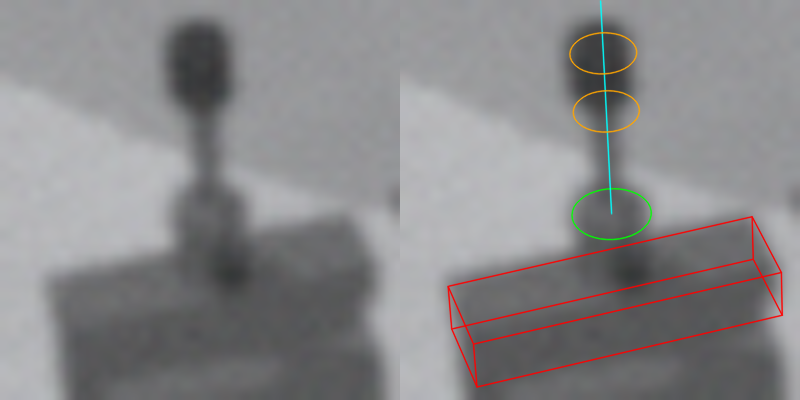

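```bash
python3 - <<'E'
from fit import *
cs=pickle.load(open("c12.pkl","rb"));s,t=cs["scene"],cs["top"]
print(tri(t,(329.95,209.95),s,(285.35,177.9)),tri(t,(329.95,209.0),s,(285.35,177.9)))
c9=pickle.load(open("c9.pkl","rb"))
def en(c,x,y,w,h,m,a,b):
    im=cv2.resize(c["frame"][y:y+h,x:x+w,::-1],None,fx=m,fy=m,interpolation=cv2.INTER_CUBIC).astype(float);return np.clip((im-a)*b,0,255).astype(np.uint8)
cv2.imwrite("pics/r1.png",np.hstack([en(c9["top"],310,190,40,36,10,30,2.5),en(t,310,190,40,36,10,30,2.5)]))
cv2.imwrite("pics/r2.png",np.hstack([en(c9["scene"],264,172,44,60,9,50,1.8),en(s,264,172,44,60,9,50,1.8)]))
E
```

```text
(array([ 0.50094059, -0.01870463,  0.20731039]), np.float64(0.00014402355065029756)) (array([ 0.50305849, -0.01917671,  0.2089656 ]), np.float64(0.000987788080945417))
```

View pics/r1.png

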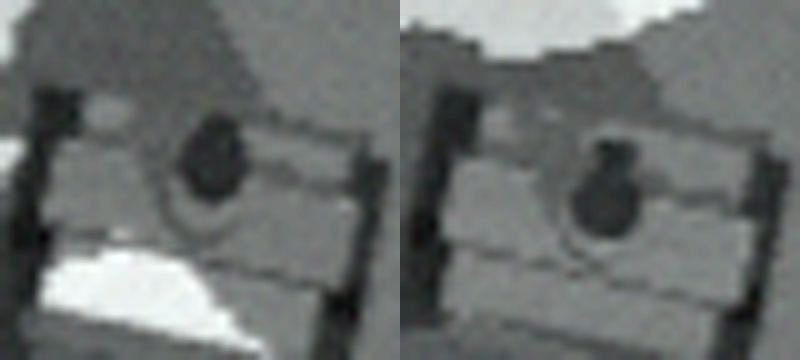

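View pics/r2.png

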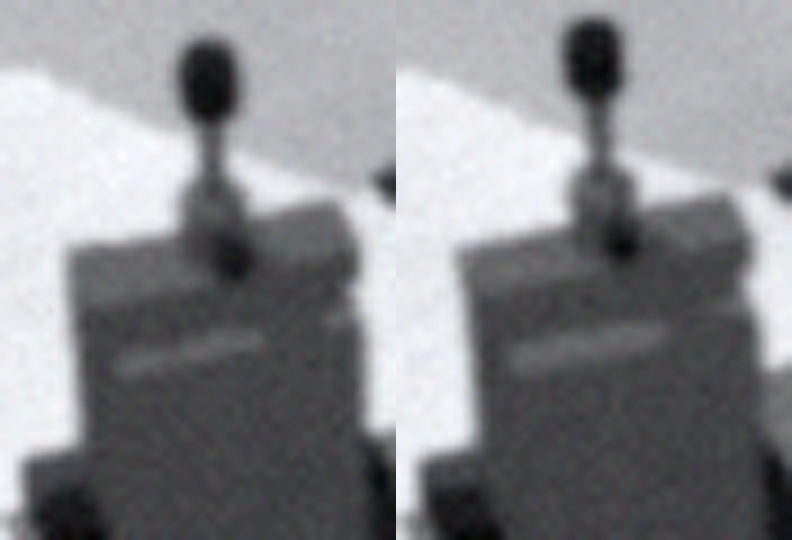

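View pics/e_s.png

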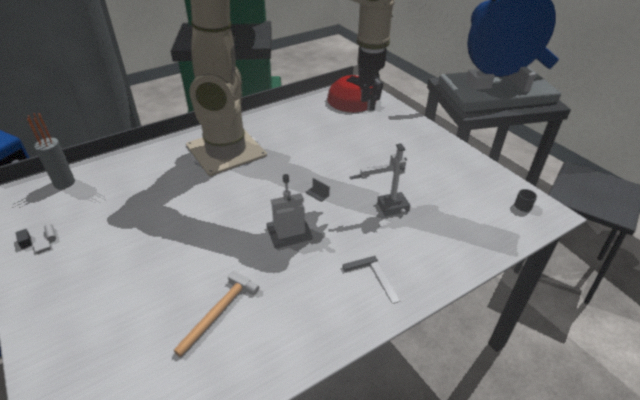

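The press tipped it to the other side: the head is now about 3 mm toward −x of the bar. Only one finger touched the boss, so the bridge rocked on the rod tip. This time I'll clamp the head lightly, low down, so both fingertips straddle the boss evenly. Then I'll null the side load, press, and release while still pressed.

```bash
python3 - <<'E'
from fit import *
plan([(.506,-.0195,.322,-17.6)])
E
```

```text
-45 23 -0 0 0 -0.001; -45 22.9 -0.1 0 0 -0.001; -45 22.9 -0 0 0 -0.001; -45.1 22.9 -0.1 0 0 -0.001; -45.1 22.8 -0 0 0 -0.001
-45.1 22.7 -0.1 0 0 -0.001
6 rows; end [ 0.506  -0.0195  0.322 ] -17.6
```

>>> arm_command --targets "-45 23 0 0 0 -0.001; -45 23 0 0 0 -0.001; -45 23 0 0 0 -0.001; -45 23 0 0 0 -0.001; -45 23 0 0 0 -0.001"

```text
clock: 23.8
position: [0.4983, 0.027, 0.3218]
ee_rot: [0.808, 0.589, 0.001, -0.0]
ft_force: [0.4, -0.3, 1.1]
grip_width: 0.583
```

>>> arm_command --targets "-35 18 0 0 0 0; -10 4.5 0 0 0 0; 0 0 0 0 0 0; 0 0 0 0 0 0"

```text
clock: 24.3
position: [0.506, -0.0181, 0.3212]
ee_rot: [0.807, 0.59, 0.0, -0.0]
ft_force: [0.5, -0.0, -0.3]
grip_width: 0.587
```

```bash
python3 - <<'E'
from fit import *
st()
plan([(.506,-.0195,.215,-17.6,40),(.506,-.0195,.172,-17.6,20)])
E
```

```text
24.3 [ 0.506  -0.0181  0.3212] phi -17.6 F [ 0.5 -0.  -0.3] w 50.2 tz [-0.  0. -1.] q [-0.62  0.01  0.58  1.66 -0.01  1.47 -0.35]
-0.5 0.2 35.4 -0 -0 -0; -0.4 0.1 35.4 -0 -0 -0; -0.5 0.2 35.4 -0 -0 -0; -0 -0 14.3 -0 -0 -0; -0 -0 14.4 -0 -0 -0
-0 -0 14.3 -0 -0 -0
6 rows; end [ 0.506  -0.0195  0.172 ] -17.6
```

>>> arm_command --targets "-1.5 0.5 35 0 0 0; 0 0 35 0 0 0; 0 0 35 0 0 0; 0 0 20 0 0 0; 0 0 15 0 0 0"

```text
clock: 24.92
position: [0.5059, -0.0196, 0.1803]
ee_rot: [0.807, 0.591, -0.0, -0.0]
ft_force: [0.1, 0.2, -0.4]
grip_width: 0.586
```

>>> arm_command --targets "0 0 8 0 0 0; 0 0 0 0 0 0"

```text
clock: 25.18
position: [0.5062, -0.0206, 0.1733]
ee_rot: [0.807, 0.59, -0.0, -0.0]
ft_force: [-0.1, -0.3, -0.6]
grip_width: 0.585
```

>>> arm_command --targets "0 0 0 0 0 0; 0 0 0 0 0 0; 0 0 0 0 0 0; 0 0 0 0 0 0" --grip 8 --squeeze 22

```text
clock: 25.68
position: [0.5066, -0.0208, 0.1738]
ee_rot: [0.807, 0.59, 0.001, 0.0]
ft_force: [-0.1, -0.1, 5.2]
grip_width: 0.193
```

```bash
python3 - <<'E'
from fit import *
st()
c=manip.camera("scene");pickle.dump(c,open("c13.pkl","wb"))
overlay(c,gauge_items(.5063,-.0200,.12,-13.3),264,160,44,55,9,"pics/p3.png")
E
```

```text
25.68 [ 0.5066 -0.0208  0.1738] phi -17.7 F [-0.1 -0.1  5.2] w 16.5 tz [ 0.001  0.    -1.   ] q [-0.6   0.12  0.59  1.88 -0.07  1.16 -0.29]
```

View pics/p3.png

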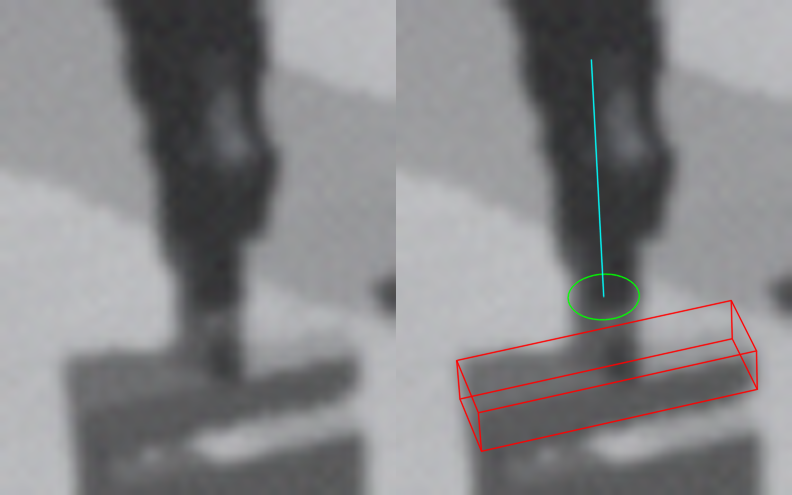

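Head is clamped with almost no side load. Pressing down gently.

>>> arm_command --targets "0 0 1.5 0 0 0; 0 0 1.5 0 0 0; 0 0 0 0 0 0"

```text
clock: 26.1
position: [0.5084, -0.0208, 0.1731]
ee_rot: [0.808, 0.59, 0.003, 0.001]
ft_force: [-1.3, -0.3, 22.5]
grip_width: 0.193
```

>>> arm_command --targets "0 0 1 0 0 0; 0 0 0 0 0 0"

```text
clock: 26.35
position: [0.509, -0.0209, 0.1726]
ee_rot: [0.808, 0.59, 0.003, 0.002]
ft_force: [-1.5, -0.1, 24.8]
grip_width: 0.199
```

>>> arm_command --targets "0 0 -2 0 0 0"

```text
clock: 26.48
position: [0.5079, -0.0209, 0.1733]
ee_rot: [0.808, 0.59, 0.002, 0.001]
ft_force: [1.5, -0.3, 6.9]
grip_width: 0.196
```

>>> arm_command --targets "0 0 0 0 0 0; 0 0 0 0 0 0; 0 0 0 0 0 0" --grip 17.7 --squeeze 20

```text
clock: 26.85
position: [0.506, -0.0208, 0.1711]
ee_rot: [0.807, 0.59, -0.0, -0.0]
ft_force: [-0.3, 0.7, 2.4]
grip_width: 0.207
```

```bash
python3 - <<'E'
from fit import *
st()
print(manip.get_obs()["torque"])
E
```

```text
26.85 [ 0.506  -0.0208  0.1711] phi -17.7 F [-0.3  0.7  2.4] w 17.7 tz [-0. -0. -1.] q [-0.59  0.12  0.59  1.89 -0.08  1.15 -0.29]
[-0.02752479 -0.0887027   0.00317244]
```

>>> arm_command --targets "0 0 1 0 0 0; 0 0 0 0 0 0"

```text
clock: 27.1
position: [0.5059, -0.0208, 0.17]
ee_rot: [0.807, 0.59, -0.0, -0.0]
ft_force: [0.1, -0.3, 1.0]
grip_width: 0.204
```

>>> arm_command --targets "0 0 0.7 0 0 0; 0 0 0 0 0 0"

```text
clock: 27.35
position: [0.5061, -0.0208, 0.1695]
ee_rot: [0.808, 0.59, -0.0, -0.0]
ft_force: [-0.3, -0.2, 0.6]
grip_width: 0.209
```

>>> arm_command --targets "0 0 0.7 0 0 0; 0 0 0 0 0 0"

```text
clock: 27.6
position: [0.5062, -0.0208, 0.169]
ee_rot: [0.808, 0.59, 0.0, -0.0]
ft_force: [-0.8, 0.7, 3.5]
grip_width: 0.21
```

>>> arm_command --targets "-0.1 -0.3 0.5 0 0 0; 0 0 0 0 0 0"

```text
clock: 27.85
position: [0.506, -0.0207, 0.1686]
ee_rot: [0.807, 0.59, 0.0, 0.0]
ft_force: [-0.2, 0.8, 5.0]
grip_width: 0.208
```

>>> arm_command --targets "-0.1 -0.3 0.6 0 0 0; 0 0 0 0 0 0"

```text
clock: 28.1
position: [0.506, -0.0207, 0.1685]
ee_rot: [0.807, 0.59, 0.001, 0.0]
ft_force: [-1.2, 1.4, 8.5]
grip_width: 0.205
```

>>> arm_command --targets "-0.1 -0.3 0.5 0 0 0; 0 0 0 0 0 0"

```text
clock: 28.35
position: [0.5061, -0.0207, 0.1684]
ee_rot: [0.807, 0.59, 0.001, 0.0]
ft_force: [-1.3, 0.3, 11.7]
grip_width: 0.211
```

```bash
python3 - <<'E'
from fit import *
st()
E
```

```text
28.35 [ 0.5061 -0.0207  0.1684] phi -17.7 F [-1.3  0.3 11.7] w 18.0 tz [ 0.002  0.001 -1.   ] q [-0.59  0.13  0.59  1.89 -0.08  1.15 -0.29]
```

>>> arm_command --targets "0.2 0.6 -1 0 0 0; 0 0 0 0 0 0"

```text
clock: 28.6
position: [0.506, -0.0207, 0.1685]
ee_rot: [0.807, 0.59, 0.0, 0.0]
ft_force: [0.3, 0.3, 5.8]
grip_width: 0.203
```

>>> arm_command --targets "0 0 0 0 0 0; 0 0 0 0 0 0; 0 0 0 0 0 0" --grip 50

```text
clock: 28.98
position: [0.5056, -0.0209, 0.168]
ee_rot: [0.807, 0.59, -0.0, -0.0]
ft_force: [-0.7, 0.3, 0.9]
grip_width: 0.583
```

>>> arm_command --targets "0 0 -8 0 0 0; 0 0 -25 0 0 0; 0 0 -45 0 0 0; 0 0 -45 0 0 0; 0 0 -30 0 0 0"

```text
clock: 29.6
position: [0.5061, -0.021, 0.324]
ee_rot: [0.808, 0.59, 0.001, 0.0]
ft_force: [-0.1, 0.9, -0.6]
grip_width: 0.585
```

>>> arm_command --targets "40 -18 0 0 0 0; 50 -24 0 0 0 0; 50 -24 0 0 0 0; 50 -24 0 0 0 0; 40 -20 0 0 0 0"

```text
clock: 30.22
position: [0.4703, 0.2339, 0.3219]
ee_rot: [0.807, 0.59, 0.0, -0.0]
ft_force: [1.4, 0.0, -0.7]
grip_width: 0.585
```

>>> arm_command --targets "40 -30 0 0 0 0; 0 0 0 0 0 0"

```text
clock: 30.48
position: [0.4524, 0.283, 0.3212]
ee_rot: [0.805, 0.593, -0.0, -0.0]
ft_force: [0.2, -1.5, 0.3]
grip_width: 0.581
```

```bash
python3 - <<'E'
from fit import *
st()
cs={n:manip.camera(n) for n in("scene","top")}
pickle.dump(cs,open("c14.pkl","wb"))
s,t=cs["scene"],cs["top"]
it=gauge_items(.5065,-.0205,.12,-12.5)+[("c",circ(.5065,-.0205,.2165,.009),0,(0,165,255)),("c",circ(.5065,-.0205,.1965,.009),0,(0,165,255))]
overlay(t,it,312,192,36,34,11,"pics/u8.png")
overlay(s,it,266,172,40,40,10,"pics/u9.png")
E
```

```text
30.48 [0.4524 0.283  0.3212] phi -17.3 F [ 0.2 -1.5  0.3] w 49.6 tz [-0.001  0.    -1.   ] q [-0.93  0.09  0.31  1.59 -0.03  1.47 -0.92]
```

View pics/u8.png

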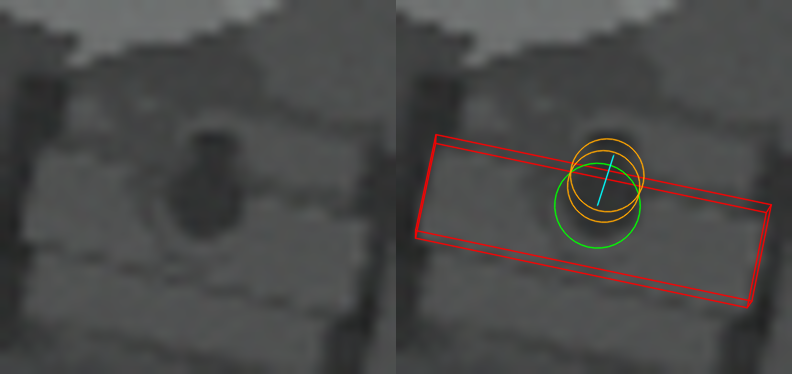

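View pics/u9.png

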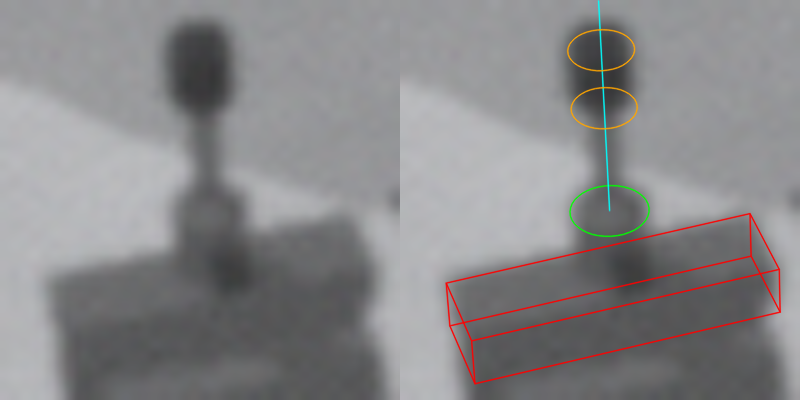

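```bash
python3 - <<'E'
from fit import *
plan([(.27,.50,.33,-17.3)],step=58)
E
```

```text
30.9 -48.6 -1.7 0 0 -0.001; 31 -48.6 -1.7 0 0 -0.002; 31.1 -48.5 -1.7 0 0 -0.001; 31.2 -48.5 -1.7 0 0 -0.001; 31.1 -48.4 -1.8 0 0 -0.001
5 rows; end [0.27   0.4999 0.33  ] -17.3
```

>>> arm_command --targets "31 -48 -2 0 0 0; 31 -48 -2 0 0 0; 31 -48 -2 0 0 0; 31 -48 -2 0 0 0; 31 -48 -2 0 0 0"

```text
clock: 31.2
position: [0.2734, 0.4997, 0.3321]
ee_rot: [0.808, 0.589, 0.001, 0.0]
ft_force: [0.1, 0.3, 0.5]
grip_width: 0.582
```

```bash
python3 - <<'E'
from fit import *
st()
cs={n:manip.camera(n) for n in("scene","top")}
pickle.dump(cs,open("c15.pkl","wb"))
s,t=cs["scene"],cs["top"];save(t,"pics/f_t.png");save(s,"pics/f_s.png")
it=gauge_items(.5065,-.0205,.12,-12.5)+[("c",circ(.5065,-.0205,.2165,.009),0,(0,165,255)),("c",circ(.5065,-.0205,.1965,.009),0,(0,165,255))]
overlay(t,it,312,192,36,34,11,"pics/v8.png")
overlay(s,it,266,172,40,40,10,"pics/v9.png")
E
```

```text
31.2 [0.2734 0.4997 0.3321] phi -17.9 F [0.1 0.3 0.5] w 49.7 tz [ 0.001  0.001 -1.   ] q [-1.23  0.17  0.09  1.47 -0.01  1.5  -1.45]
```

View pics/v8.png

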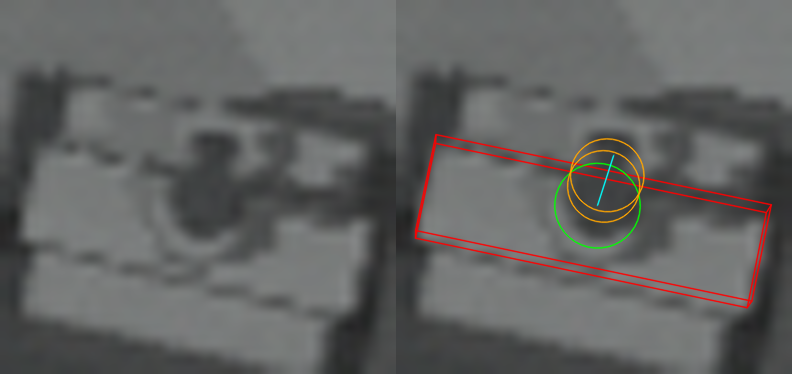

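View pics/v9.png

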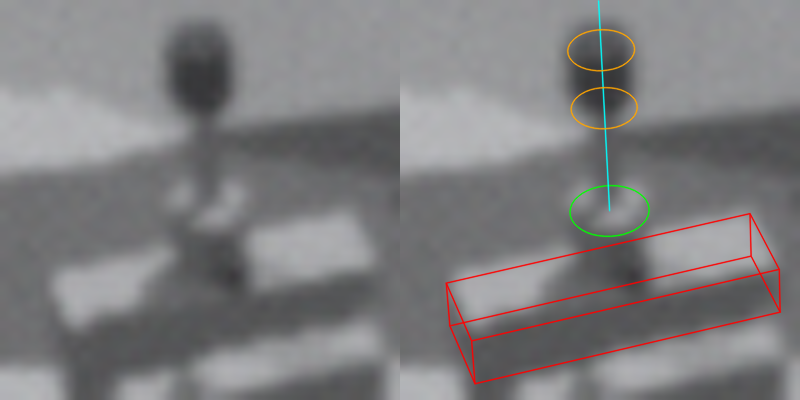

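View pics/f_t.png

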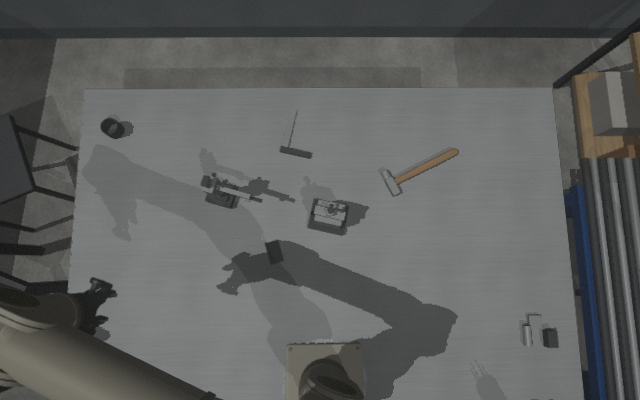

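```bash
python3 - <<'E'
from fit import *
c0=pickle.load(open("c0.pkl","rb"));t0,s0=c0["top"],c0["scene"]
c=pickle.load(open("c15.pkl","rb"));t,s=c["top"],c["scene"]
pk=lambda x,y,ox,oy,m:(ox+(x+.5)/m-.5,oy+(y+.5)/m-.5)
def rel(t,knob,head,zk,zh,yaw):
    a=np.radians(yaw);k=atz(t,[knob],zk)[0]-.0175*np.array([np.cos(a),np.sin(a),0]);h=atz(t,[head],zh)[0];print("axis@knob",k.round(4),"head",h.round(4),"diff mm",((h-k)[:2]*1000).round(1))
rel(t0,pk(183,133,408,200,10),pk(308,153,408,200,10),.03,.141,19)
rel(t,pk(215,145,312,192,11),pk(206,199,312,192,11),.15,.2065,-13)
# scene: knob and head
rel(s0,pk(230,360,168,230,9),pk(93,68,168,230,9),.03,.141,19)
rel(s,pk(235,275,266,172,10),pk(199,68,266,172,10),.15,.2065,-13)
# boss top centre in scene
print("boss scene c0",atz(s0,[pk(160,323,168,230,9)],.04),"c15",atz(s,[pk(208,205,266,172,10)],.16))
g=lambda x,y:pk(x,y,266,172,10)
obs=[((.013,-.045,.016),g(75,328)),((.013,.045,.016),g(385,262)),((-.013,-.045,.016),g(50,283)),((-.013,.045,.016),g(358,210))]
p,r=fit(s,obs,.12);print("scene bar",p.round(4),r.round(1).tolist())
def en(c,x,y,w,h,m,a,b):
    im=cv2.resize(c["frame"][y:y+h,x:x+w,::-1],None,fx=m,fy=m,interpolation=cv2.INTER_CUBIC).astype(float);return np.clip((im-a)*b,0,255).astype(np.uint8)
cv2.imwrite("pics/w1.png",en(t,312,194,34,30,20,30,2.5));cv2.imwrite("pics/w2.png",en(s,266,172,40,46,16,50,1.6))
cv2.imwrite("pics/w0.png",en(s0,166,228,46,60,12,50,1.4))
E
```

```text
axis@knob [ 0.4956 -0.3361  0.03  ] head [ 0.4923 -0.3348  0.141 ] diff mm [-3.3  1.3]
axis@knob [ 0.5065 -0.0209  0.15  ] head [ 0.5019 -0.0197  0.2065] diff mm [-4.6  1.2]
axis@knob [ 0.4989 -0.327   0.03  ] head [ 0.4924 -0.3328  0.141 ] diff mm [-6.5 -5.8]
axis@knob [ 0.5069 -0.0187  0.15  ] head [ 0.5019 -0.0189  0.2065] diff mm [-5.  -0.2]
boss scene c0 [[ 0.49966437 -0.33537808  0.04      ]] c15 [[ 0.50433345 -0.01961431  0.16      ]]
scene bar [  0.5053  -0.018  -12.9884] [[0.1, 0.6], [-0.1, 0.2], [0.2, -0.7], [-0.2, -0.1]]
```

View pics/w1.png

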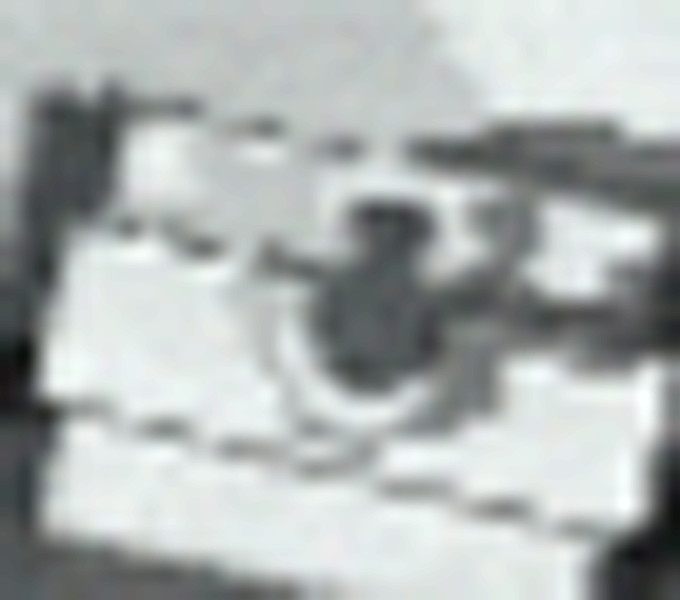

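View pics/w2.png

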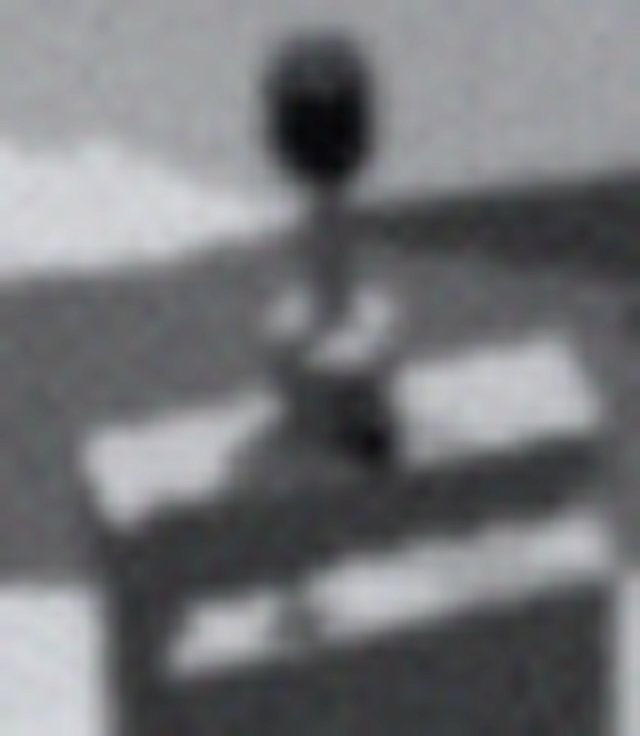

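View pics/w0.png

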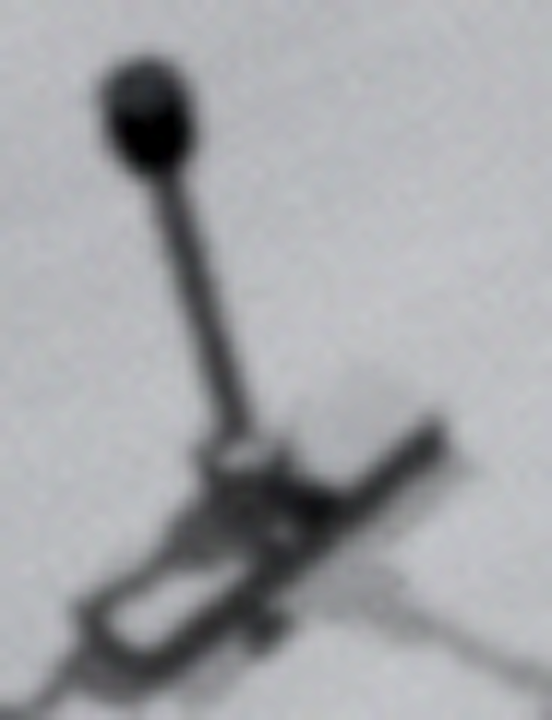

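```bash
python3 - <<'E'
from fit import *
c=pickle.load(open("c15.pkl","rb"));t,s=c["top"],c["scene"]
g=lambda u,v:(312+(u+.5)/20-.5,194+(v+.5)/20-.5)
print("boss",atz(t,[g(362,341)],.16),"headbot",atz(t,[g(377,326)],.1965))
obs=[((.013,.045,.016),g(72,232)),((-.013,.045,.016),g(42,402)),((-.013,-.045,.016),g(640,530)),((.013,-.045,.016),g(665,362))]
p,r=fit(t,obs,.12);print("top bar",p.round(4),r.round(1).tolist())
h=lambda u,v:(266+(u+.5)/16-.5,172+(v+.5)/16-.5)
# scene: boss top ellipse centre ~ (330,325); head outline top y 32 bottom 188, x 262..375
print("scene boss",atz(s,[h(332,327)],.16),"head ctr",atz(s,[h(320,110)],.2065))
obs=[((.013,-.045,.016),h(120,528)),((.013,.045,.016),h(605,425)),((-.013,-.045,.016),h(82,445)),((-.013,.045,.016),h(567,335))]
p,r=fit(s,obs,.12);print("scene bar",p.round(4),r.round(1).tolist())
for z in(.2065,.2085): print(z,atz(s,[h(320,110)],z))
E
```

```text
boss [[ 0.5054154  -0.01994286  0.16      ]] headbot [[ 0.50267683 -0.02042357  0.1965    ]]
top bar [  0.5027  -0.0198 -12.669 ] [[-0.2, -0.1], [-0.6, 0.1], [0.1, 0.2], [0.6, -0.2]]
scene boss [[ 0.50392435 -0.01960159  0.16      ]] head ctr [[ 0.50225619 -0.01884039  0.2065    ]]
scene bar [  0.5048  -0.0185 -13.3418] [[-0.2, 0.3], [0.4, -0.1], [-0.2, -0.3], [-0.0, -0.0]]
0.2065 [[ 0.50225619 -0.01884039  0.2065    ]]
0.2085 [[ 0.50451773 -0.02002785  0.2085    ]]
```

The clear pictures show the depth gauge upright: bar centre, boss and head all agree near (0.504, −0.020) within about 1.5 mm, and head height is about 0.2065 as predicted. That puts the hole bottom at about z = 0.0665. Next, the height gauge.

```bash
python3 - <<'E'
from fit import *
c=pickle.load(open("c15.pkl","rb"));t,s=c["top"],c["scene"]
def en(c,x,y,w,h,m,a,b):
    im=cv2.resize(c["frame"][y:y+h,x:x+w,::-1],None,fx=m,fy=m,interpolation=cv2.INTER_CUBIC).astype(float);return np.clip((im-a)*b,0,255).astype(np.uint8)
cv2.imwrite("pics/x1.png",en(t,196,165,70,50,11,20,2));cv2.imwrite("pics/x2.png",en(s,345,138,70,80,7,20,1.3))
E
```

```text
(no output)
```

View pics/x1.png

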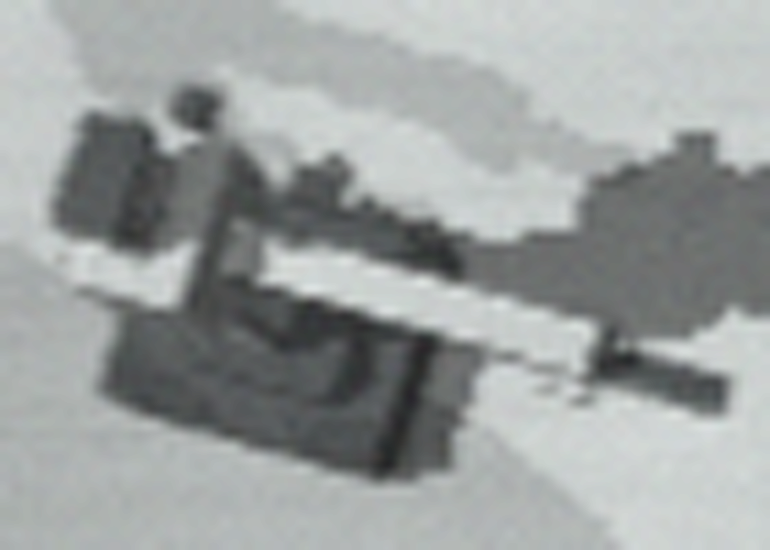

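View pics/x2.png

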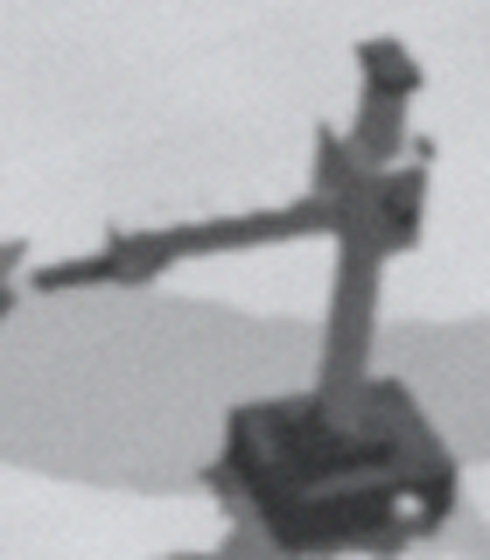

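```bash
cat > hg.py <<'E'
from fit import *
def hgfit(obs,x0=(.58,.31,-17,.14)):
    def P(p,l):
        a=np.radians(p[2]);return np.array([p[0]+np.cos(a)*l[0]-np.sin(a)*l[1],p[1]+np.sin(a)*l[0]+np.cos(a)*l[1],l[2]+(p[3] if l[3] else 0)])
    f=lambda p:np.concatenate([(proj(c,[P(p,l)])[0]-uv)*w for c,l,uv,w in obs])
    r=least_squares(f,x0,x_scale=[.01,.01,5,.01]);return r.x,r.fun.reshape(-1,2),P
E
python3 - <<'E'
from hg import *
c=pickle.load(open("c15.pkl","rb"));t,s=c["top"],c["scene"]
g=lambda u,v:np.array((196+(u+.5)/11-.5,165+(v+.5)/11-.5))
h=lambda u,v:np.array((345+(u+.5)/7-.5,138+(v+.5)/7-.5))
obs=[(t,(.007,-.115,.024,1),g(603,325),1),(t,(-.007,-.115,.024,1),g(580,377),1),(t,(0,0,.236,0),g(105,182),.5),(t,(0,-.134,.004,1),g(728,393),.7),
(s,(0,-.134,.004,1),h(36,280),.7),(s,(0,0,.236,0),h(388,62),.5),(s,(0,0,.042,0),h(345,412),.7)]
p,r,P=hgfit(obs);print(p.round(4),r.round(1).tolist())
print("jaw",P(p,(0,-.085,.015,1)))
a,yaw=p,p[2]
def bx(x0,x1,y0,y1,z0,z1):
    cx,cy=P(p,((x0+x1)/2,(y0+y1)/2,0,0))[:2];return box(cx,cy,yaw,x1-x0,y1-y0,z0,z1)
it=[("box",*bx(-.007,.007,-.115,-.017,p[3]+.006,p[3]+.024),(0,0,255)),("box",*bx(-.012,.012,-.005,.005,0,.236),(0,255,0)),("box",*bx(-.035,.035,-.0425,.0425,0,.042),(255,0,0)),("box",*bx(-.003,.003,-.134,-.1,p[3],p[3]+.01),(255,255,0))]
overlay(t,it,196,165,70,50,11,"pics/y1.png",False);overlay(s,it,345,138,70,80,7,"pics/y2.png",False)
E
```

```text
[  0.5792   0.3125 -17.2296   0.1459] [[0.8, 0.4], [1.3, 0.4], [0.2, -0.3], [-2.8, -0.3], [2.4, -0.1], [-0.3, -0.2], [-1.5, 0.9]]
jaw [0.55406034 0.23128702 0.16091103]
```

View pics/y1.png

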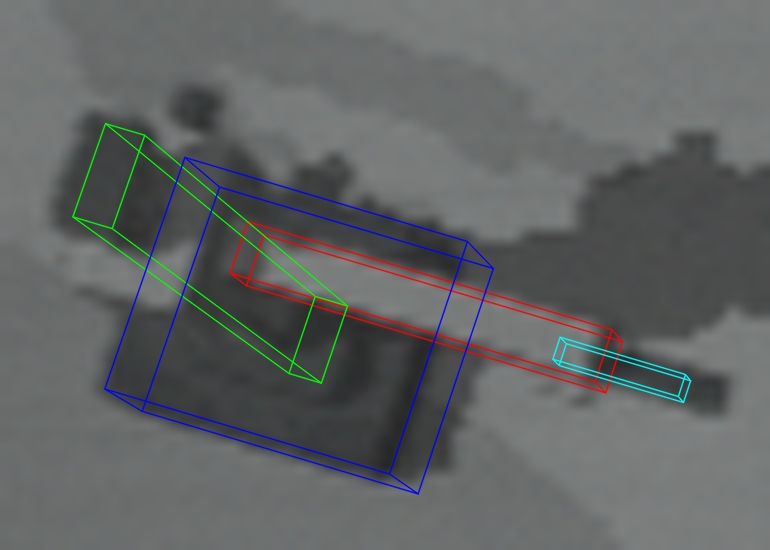

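View pics/y2.png

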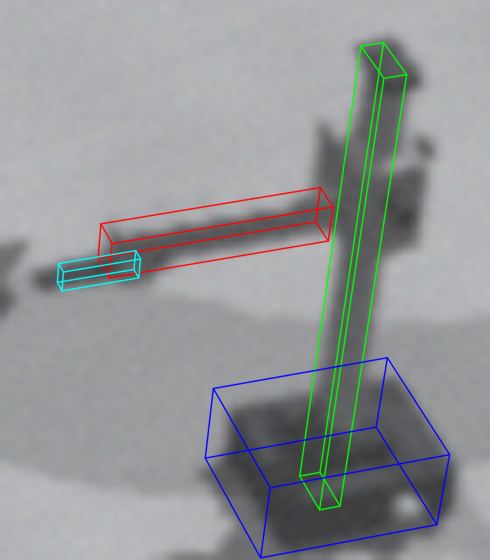

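```bash
python3 - <<'E'
from hg import *
c=pickle.load(open("c15.pkl","rb"));t,s=c["top"],c["scene"]
g=lambda u,v:np.array((196+(u+.5)/11-.5,165+(v+.5)/11-.5))
h=lambda u,v:np.array((345+(u+.5)/7-.5,138+(v+.5)/7-.5))
for tl in(.140,.145,.15):
    obs=[(t,(.007,-.115,.024,1),g(603,325),1),(t,(-.007,-.115,.024,1),g(582,377),1),(t,(0,-tl,.004,1),g(728,393),.7),
    (s,(0,-tl,.004,1),h(36,280),.7),(s,(0,0,.042,0),h(343,415),.7),(s,(0,0,.12,0),h(357,300),.7)]
    p,r,P=hgfit(obs);print(tl,p.round(4),r.round(1).tolist())
    print("jaw",P(p,(0,-.085,.015,1)).round(4))
tl=.145
obs=[o if o[1][1]>-.12 else (o[0],(0,-tl,.004,1),o[2],o[3]) for o in obs]
p,r,P=hgfit(obs);yaw=p[2]
def bx(x0,x1,y0,y1,z0,z1):
    cx,cy=P(p,((x0+x1)/2,(y0+y1)/2,0,0))[:2];return box(cx,cy,yaw,x1-x0,y1-y0,z0,z1)
it=[("box",*bx(-.007,.007,-.115,-.017,p[3]+.006,p[3]+.024),(0,0,255)),("box",*bx(-.012,.012,-.005,.005,0,.236),(0,255,0)),("box",*bx(-.035,.035,-.0425,.0425,0,.042),(255,0,0)),("box",*bx(-.003,.003,-.145,-.1,p[3],p[3]+.01),(255,255,0))]
overlay(t,it,196,165,70,50,11,"pics/y3.png",False);overlay(s,it,345,138,70,80,7,"pics/y4.png",False)
E
```

```text
0.14 [  0.5843   0.3118 -19.4504   0.1464] [[0.6, 0.1], [0.8, 0.0], [-1.6, 0.1], [1.2, -0.1], [-0.7, 1.2], [-0.1, -1.0]]
jaw [0.556  0.2316 0.1614]
0.145 [  0.584    0.3132 -19.0455   0.1468] [[0.2, -0.1], [0.4, -0.2], [-0.7, 0.4], [0.4, -0.0], [-0.5, 1.1], [0.1, -1.1]]
jaw [0.5563 0.2328 0.1618]
0.15 [  0.5837   0.3146 -18.6235   0.1471] [[-0.3, -0.3], [-0.0, -0.3], [0.1, 0.6], [-0.5, 0.1], [-0.3, 1.0], [0.3, -1.3]]
jaw [0.5566 0.234  0.1621]
```

View pics/y3.png

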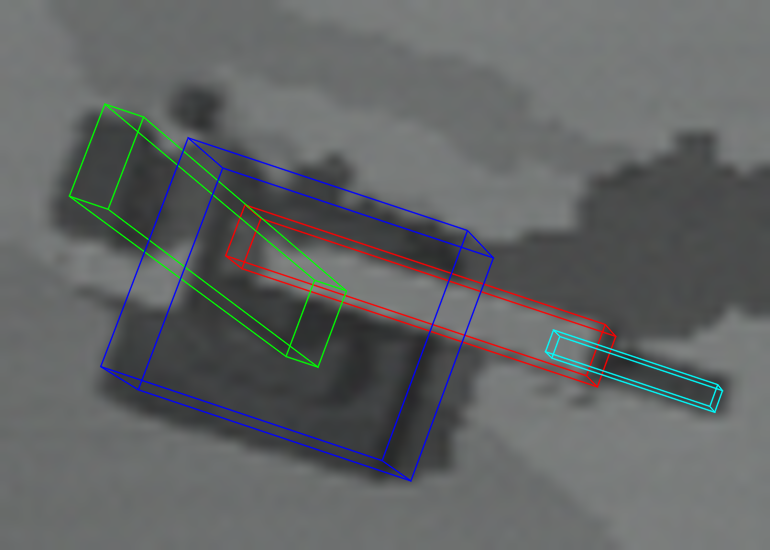

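View pics/y4.png

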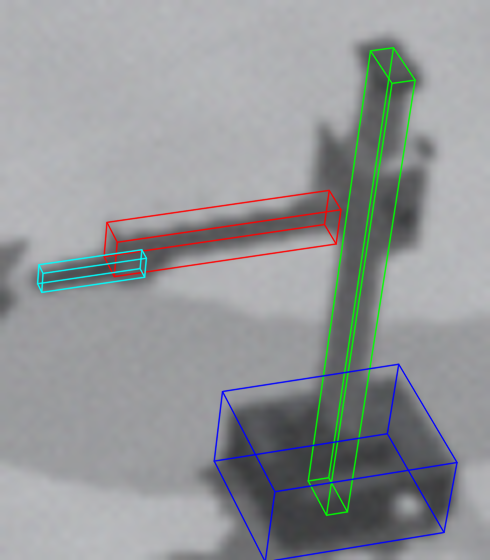

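```bash
python3 - <<'E'
from hg import *
c=pickle.load(open("c15.pkl","rb"));t,s=c["top"],c["scene"]
g=lambda u,v:np.array((196+(u+.5)/11-.5,165+(v+.5)/11-.5))
h=lambda u,v:np.array((345+(u+.5)/7-.5,138+(v+.5)/7-.5))
for uv in[(592,351),(265,265),(430,308)]: print(atz(t,[g(*uv)],.170).round(4))
a=atz(t,[g(592,351),g(265,265)],.170);d=a[1]-a[0];print("yaw",-np.degrees(np.arctan2(d[0],d[1])),"jaw",a[0]+d/np.linalg.norm(d)*.03)
# scene: bar centre line points intersect vertical plane of bar: solve z & pos along
o,dd=ray(s,[h(220,230),h(160,240),h(300,216)])
for k in range(3):
    n=np.array([d[1],-d[0],0]);lam=((a[0]-o)@n)/(dd[k]@n);print("scene bar centre z",(o+lam*dd[k]).round(4))
plan([(.44,.36,.30,-16),(.555,.235,.27,-16)],step=55)
E
```

```text
[[0.5463 0.2055 0.17  ]]
[[0.5694 0.2893 0.17  ]]
[[0.5578 0.247  0.17  ]]
yaw -15.393770978236269 jaw [0.55426293 0.23439159 0.17      ]
scene bar centre z [0.5592 0.2525 0.1605]
scene bar centre z [0.552  0.2263 0.1612]
scene bar centre z [0.569  0.2877 0.1599]
-17.1 41.3 6.1 -0 -0 -0.005; -17.4 41.2 6.2 -0.001 -0 -0.004; -17.5 41.1 6.2 -0 -0 -0.005; -17.7 41.1 6.1 -0.001 -0 -0.004; -17.8 40.9 6.3 -0 -0 -0.005
-22.1 36.3 7.5 -0 -0 0; -22.2 36.2 7.5 -0 -0 0; -22.1 36.3 7.4 -0 -0 0; -22.2 36.2 7.5 -0 -0 0
9 rows; end [0.555 0.235 0.27 ] -16.0
```

>>> arm_command --targets "-17 41 6 0 0 -0.005; -17 41 6 0 0 -0.004; -18 41 6 0 0 -0.005; -18 41 6 0 0 -0.004; -18 41 6 0 0 -0.005"

```text
clock: 31.92
position: [0.445, 0.3523, 0.3017]
ee_rot: [0.801, 0.598, 0.0, 0.0]
ft_force: [0.1, 0.1, 0.2]
grip_width: 0.589
```

>>> arm_command --targets "-22 36 7 0 0 0; -22 36 7 0 0 0; -22 36 7 0 0 0; -22 36 7 0 0 0; 0 0 0 0 0 0"

```text
clock: 32.55
position: [0.5586, 0.2242, 0.2732]
ee_rot: [0.803, 0.596, -0.0, 0.001]
ft_force: [0.2, -0.3, 0.7]
grip_width: 0.583
```

```bash
python3 - <<'E'
from hg import *
st()
plan([(.5545,.2340,.1495,-15.5,30)])
E
```

```text
32.55 [0.5586 0.2242 0.2732] phi -16.9 F [ 0.2 -0.3  0.7] w 49.8 tz [ 0.001 -0.002 -1.   ] q [-0.75  0.27  0.36  1.49 -0.09  1.4  -0.68]
1.7 -1.4 24.7 0 0 -0.005; 1.7 -1.4 24.8 0 0.001 -0.005; 1.6 -1.3 24.7 0.001 0 -0.004; 1.7 -1.4 24.7 -0 0.001 -0.005; 1.7 -1.3 24.8 0 -0 -0.005
5 rows; end [0.5545 0.234  0.1495] -15.5
```

>>> arm_command --targets "5 -4 10 0 0 -0.024; 3 -3 25 0 0 0; 0 0 30 0 0 0; 0 0 30 0 0 0; 0 0 28 0 0 0"

```text
clock: 33.17
position: [0.5505, 0.241, 0.149]
ee_rot: [0.792, 0.61, -0.0, -0.0]
ft_force: [1.3, 0.4, -1.1]
grip_width: 0.586
```

```bash
python3 - <<'E'
from hg import *
st()
s=manip.camera("scene")
def en(c,x,y,w,h,m,a,b):
    im=cv2.resize(c["frame"][y:y+h,x:x+w,::-1],None,fx=m,fy=m,interpolation=cv2.INTER_CUBIC).astype(float);return np.clip((im-a)*b,0,255).astype(np.uint8)
cv2.imwrite("pics/j1.png",en(s,340,110,80,110,6,0,1.5))
E
```

```text
33.17 [0.5505 0.241  0.149 ] phi -14.8 F [ 1.3  0.4 -1.1] w 50.1 tz [-0.001  0.001 -1.   ] q [-0.76  0.35  0.33  1.66 -0.12  1.15 -0.65]
```

View pics/j1.png

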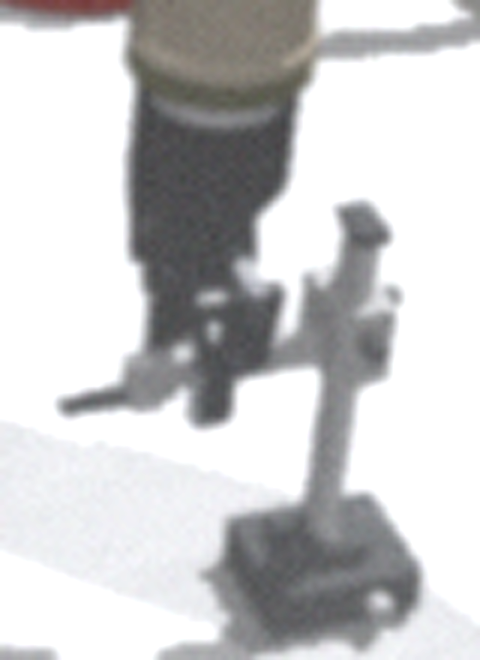

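The fingers straddle the jaw bar (front finger at about (375,175)). Small correction, then pinch.

>>> arm_command --targets "-5.5 5 0 0 0 0.012; 0 0 0 0 0 0"

```text
clock: 33.48
position: [0.556, 0.2326, 0.1518]
ee_rot: [0.797, 0.604, 0.001, 0.0]
ft_force: [0.5, -0.1, -0.1]
grip_width: 0.586
```

>>> arm_command --targets "0 0 0 0 0 0; 0 0 0 0 0 0; 0 0 0 0 0 0; 0 0 0 0 0 0" --grip 5 --squeeze 50

```text
clock: 33.98
position: [0.5542, 0.2336, 0.1506]
ee_rot: [0.797, 0.604, -0.0, -0.001]
ft_force: [-5.4, 0.7, 2.8]
grip_width: 0.152
```

```bash
python3 - <<'E'
from hg import *
st()
E
```

```text
33.98 [0.5542 0.2336 0.1506] phi -15.7 F [-5.4  0.7  2.8] w 13.0 tz [-0.002  0.001 -1.   ] q [-0.75  0.35  0.34  1.65 -0.13  1.16 -0.65]
```

>>> arm_command --targets "0 0 4 0 0 0; 0 0 8 0 0 0; 0 0 8 0 0 0; 0 0 8 0 0 0; 0 0 8 0 0 0"

```text
clock: 34.6
position: [0.5542, 0.2335, 0.1143]
ee_rot: [0.797, 0.604, -0.0, -0.001]
ft_force: [-5.6, 1.6, 3.9]
grip_width: 0.154
```

>>> arm_command --targets "0 0 8 0 0 0; 0 0 8 0 0 0; 0 0 8 0 0 0; 0 0 6 0 0 0; 0 0 0 0 0 0"

```text
clock: 35.22
position: [0.5542, 0.2335, 0.0837]
ee_rot: [0.797, 0.604, -0.001, -0.001]
ft_force: [-1.8, 2.1, -5.8]
grip_width: 0.158
```

```bash
python3 - <<'E'
from hg import *
st()
cs={n:manip.camera(n) for n in("scene","top")};pickle.dump(cs,open("c16.pkl","wb"))
s,t=cs["scene"],cs["top"]
def en(c,x,y,w,h,m,a,b):
    im=cv2.resize(c["frame"][y:y+h,x:x+w,::-1],None,fx=m,fy=m,interpolation=cv2.INTER_CUBIC).astype(float);return np.clip((im-a)*b,0,255).astype(np.uint8)
cv2.imwrite("pics/j2.png",en(s,340,130,80,90,7,20,1.3))
E
```

```text
35.23 [0.5542 0.2335 0.0837] phi -15.7 F [-1.8  2.1 -5.8] w 13.5 tz [-0.002  0.    -1.   ] q [-0.73  0.42  0.32  1.71 -0.15  1.03 -0.63]
```

View pics/j2.png

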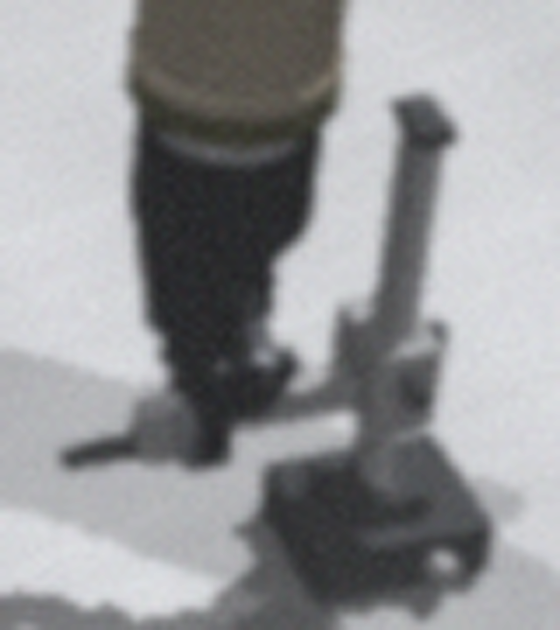

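```bash
python3 - <<'E'
from hg import *
c15=pickle.load(open("c15.pkl","rb"));c0=pickle.load(open("c0.pkl","rb"));c16=pickle.load(open("c16.pkl","rb"))
def en(c,x,y,w,h,m,a,b):
    im=cv2.resize(c["frame"][y:y+h,x:x+w,::-1],None,fx=m,fy=m,interpolation=cv2.INTER_CUBIC).astype(float);return np.clip((im-a)*b,0,255).astype(np.uint8)
cv2.imwrite("pics/k1.png",np.vstack([en(c0["scene"],345,160,50,20,15,20,1.5),en(c16["scene"],345,180,50,20,15,20,1.5)]))
cv2.imwrite("pics/k2.png",np.vstack([en(c0["top"],225,185,40,20,18,20,2),en(c16["top"],225,185,40,20,18,20,2)]))
E
```

```text
(no output)
```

View pics/k1.png

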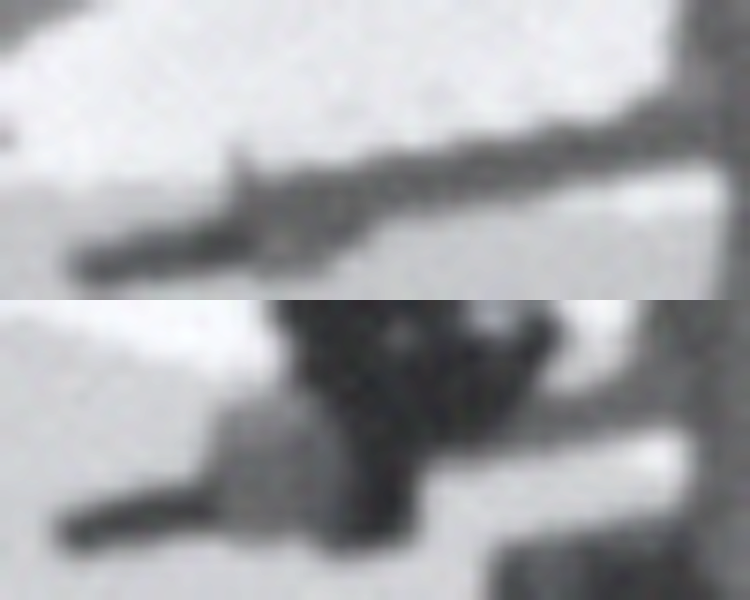

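View pics/k2.png

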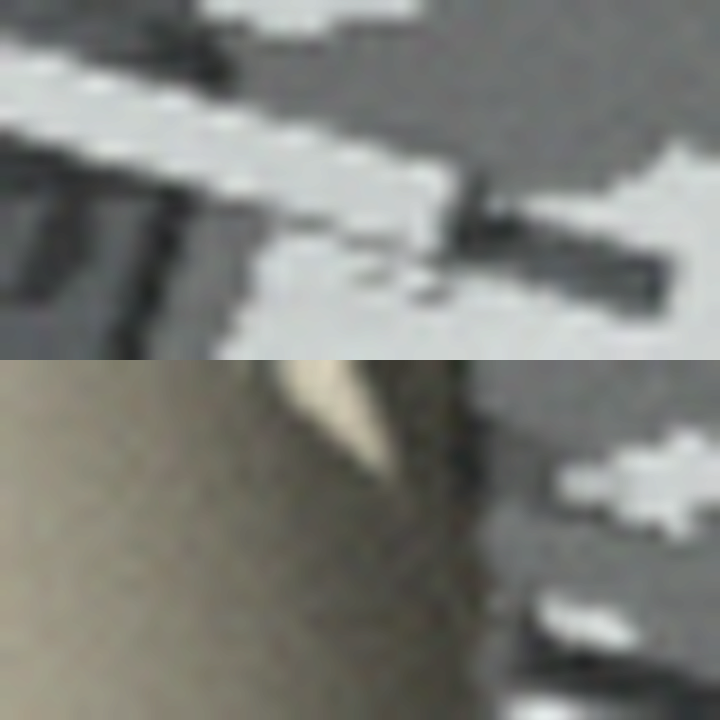

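```bash
python3 - <<'E'
from hg import *
c0=pickle.load(open("c0.pkl","rb"));c15=pickle.load(open("c15.pkl","rb"));c16=pickle.load(open("c16.pkl","rb"))
t=c0["top"]
pk=lambda x,y,ox,oy,m:(ox+(x+.5)/m-.5,oy+(y+.5)/m-.5)
# bar centreline in top view at top face z=.175
a=atz(t,[pk(440,205,225,185,18),pk(60,105,225,185,18)],.174);d=a[1]-a[0];d/=np.linalg.norm(d);n=np.array([d[1],-d[0],0]);print("yaw",-np.degrees(np.arctan2(d[0],d[1])),a.round(4))
def z(c,uv,off):
    o,dd=ray(c,[uv]);lam=((a[0]+n*off-o)@n)/(dd[0]@n);p=o+lam*dd[0];return p.round(4)
print("n",n)
for nm,c,oy,sc,bar in(("c0",c0,160,[(110,282),(150,277)],[(450,205),(600,177),(650,168)]),("c16",c16,180,[(100,248),(150,235)],[(520,155),(620,133)])):
    for u in sc: print(nm,"scriber low",z(c["scene"],pk(*u,345,oy,15),.0035))
    for u in bar: print(nm,"bar low",z(c["scene"],pk(*u,345,oy,15),.007))
print(tri(t,pk(665,287,225,185,18),c0["scene"],pk(75,262,345,160,15)))
# bar top (dark band upper edge c0): (450,147)
print("bar top",z(c0["scene"],pk(450,147,345,160,15),.007),z(c0["scene"],pk(600,120,345,160,15),.007))
E
```

```text
yaw -15.404718761807047 [[0.5472 0.206  0.174 ]
 [0.5635 0.2653 0.174 ]]
n [ 0.96407353 -0.26563552  0.        ]
c0 scriber low [0.5429 0.1775 0.1515]
c0 scriber low [0.5451 0.1855 0.1509]
c0 bar low [0.5647 0.2432 0.1575]
c0 bar low [0.5731 0.2738 0.1574]
c0 bar low [0.5759 0.2841 0.1573]
c16 scriber low [0.5434 0.1792 0.0833]
c16 scriber low [0.5463 0.1895 0.0841]
c16 bar low [0.5705 0.2642 0.089 ]
c16 bar low [0.5763 0.2853 0.0895]
(array([0.53699777, 0.17329226, 0.15427694]), np.float64(0.00017535734062449365))
bar top [0.5643 0.2418 0.172 ] [0.5727 0.2722 0.1717]
```

```bash
python3 - <<'E'
from hg import *
c=pickle.load(open("c15.pkl","rb"));t,s=c["top"],c["scene"]
pk=lambda x,y,ox,oy,m:(ox+(x+.5)/m-.5,oy+(y+.5)/m-.5)
print("foot -x-y",tri(t,pk(388,475,196,165,11),s,pk(232,408,345,138,7)))
print("foot -x+y",tri(t,pk(107,385,196,165,11),s,pk(400,381,345,138,7)))
c=pickle.load(open("c0.pkl","rb"));t,s=c["top"],c["scene"]
# die top corners z=.12: t_die crop (5x,265,165), s_die (5x,220,130)
for n,a,b in[("-x+y",(247,277),(421,392) ),]: pass
print("die +x+y",tri(t,pk(268,172,265,165,5),s,pk(395,335,220,130,5)))
print("die -x-y",tri(t,pk(380,305,265,165,5),s,pk(258,350,220,130,5)))
E
```

```text
foot -x-y (array([0.53642931, 0.28810166, 0.02891985]), np.float64(0.006622123922311357))
foot -x+y (array([0.56253943, 0.36784638, 0.02824822]), np.float64(0.0033978224547807625))
die +x+y (array([0.53700444, 0.0069493 , 0.1556064 ]), np.float64(0.01116070532846909))
die -x-y (array([ 0.46689174, -0.05174021,  0.11959807]), np.float64(0.0028300250205335756))
```

>>> arm_command --targets "0 0 6 0 0 0; 0 0 6 0 0 0; 0 0 4.5 0 0 0; 0 0 0 0 0 0; 0 0 0 0 0 0"

```text
clock: 35.95
position: [0.5542, 0.2336, 0.0676]
ee_rot: [0.797, 0.604, -0.001, -0.001]
ft_force: [-4.7, 3.1, -2.1]
grip_width: 0.151
```

```bash
python3 - <<'E'
from hg import *
st()
cs={n:manip.camera(n) for n in("scene",)};pickle.dump(cs,open("c17.pkl","wb"))
def en(c,x,y,w,h,m,a,b):
    im=cv2.resize(c["frame"][y:y+h,x:x+w,::-1],None,fx=m,fy=m,interpolation=cv2.INTER_CUBIC).astype(float);return np.clip((im-a)*b,0,255).astype(np.uint8)
cv2.imwrite("pics/k3.png",en(cs["scene"],345,180,50,30,15,20,1.5))
E
```

```text
35.95 [0.5542 0.2336 0.0676] phi -15.7 F [-4.7  3.1 -2.1] w 12.9 tz [-0.002  0.    -1.   ] q [-0.73  0.44  0.32  1.72 -0.16  1.   -0.63]
```

View pics/k3.png

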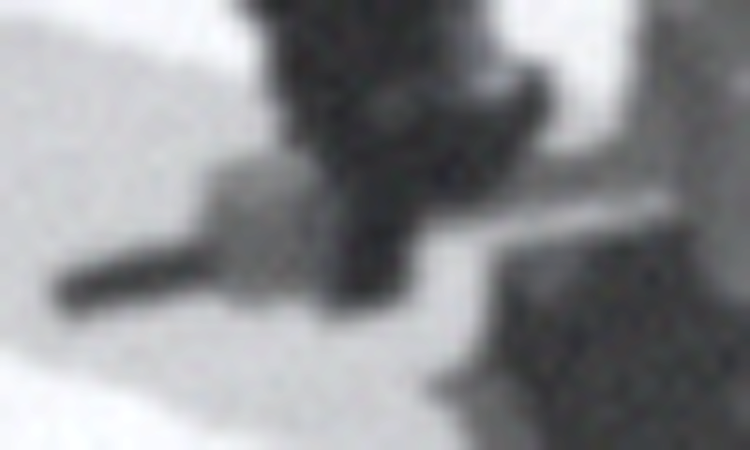

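>>> arm_command --targets "0 0 0 0 0 0; 0 0 0 0 0 0; 0 0 0 0 0 0" --grip 50

```text
clock: 36.38
position: [0.5557, 0.2327, 0.0682]
ee_rot: [0.797, 0.604, 0.0, 0.0]
ft_force: [-0.4, -0.4, -0.0]
grip_width: 0.585
```

>>> arm_command --targets "0 0 -10 0 0 0; 0 0 -30 0 0 0; 0 0 -45 0 0 0; 0 0 -50 0 0 0; 0 0 -50 0 0 0"

```text
clock: 37.0
position: [0.5551, 0.2326, 0.2554]
ee_rot: [0.797, 0.604, 0.0, 0.0]
ft_force: [-0.4, 0.9, -0.1]
grip_width: 0.582
```

>>> arm_command --targets "0 -10 -40 0 0 0; 22 -40 0 0 0 0; 22 -40 0 0 0 0; 22 -40 0 0 0 0; 22 -40 0 0 0 0"

```text
clock: 37.62
position: [0.4143, 0.3643, 0.2938]
ee_rot: [0.797, 0.604, 0.001, -0.0]
ft_force: [0.3, 0.8, -0.6]
grip_width: 0.584
```

>>> arm_command --targets "20 -40 0 0 0 0; 20 -40 0 0 0 0; 20 -40 0 0 0 0; 0 0 0 0 0 0"

```text
clock: 38.12
position: [0.3127, 0.4563, 0.2934]
ee_rot: [0.795, 0.606, 0.0, -0.001]
ft_force: [1.0, -0.8, -0.3]
grip_width: 0.586
```

```bash
python3 - <<'E'
from hg import *
st()
cs={n:manip.camera(n) for n in("scene","top")};pickle.dump(cs,open("c18.pkl","wb"))
s,t=cs["scene"],cs["top"]
save(s,"pics/g_s.png");save(t,"pics/g_t.png")
def en(c,x,y,w,h,m,a,b):
    im=cv2.resize(c["frame"][y:y+h,x:x+w,::-1],None,fx=m,fy=m,interpolation=cv2.INTER_CUBIC).astype(float);return np.clip((im-a)*b,0,255).astype(np.uint8)
cv2.imwrite("pics/k4.png",en(s,345,180,50,30,15,20,1.5))
cv2.imwrite("pics/k5.png",np.hstack([en(s,264,168,42,50,9,40,1.5),en(t,310,190,42,50,9,30,2.2)]))
E
```

```text
38.12 [0.3127 0.4563 0.2934] phi -15.3 F [ 1.  -0.8 -0.3] w 50.1 tz [-0.001  0.001 -1.   ] q [-1.16  0.15  0.12  1.58 -0.02  1.42 -1.31]
```

View pics/k4.png

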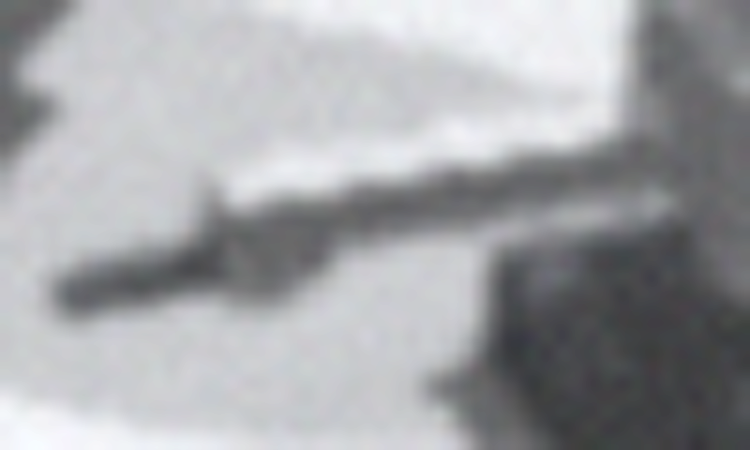

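View pics/k5.png

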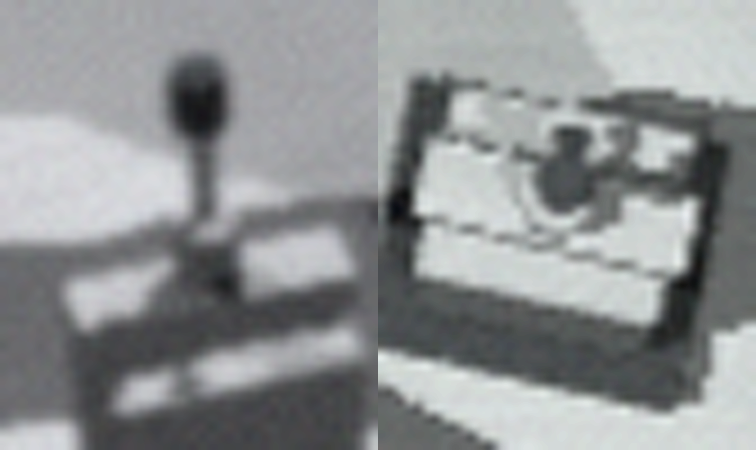

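View pics/g_s.png

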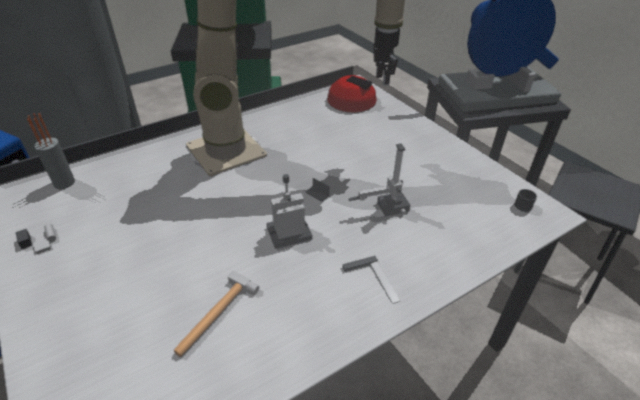

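View pics/g_t.png

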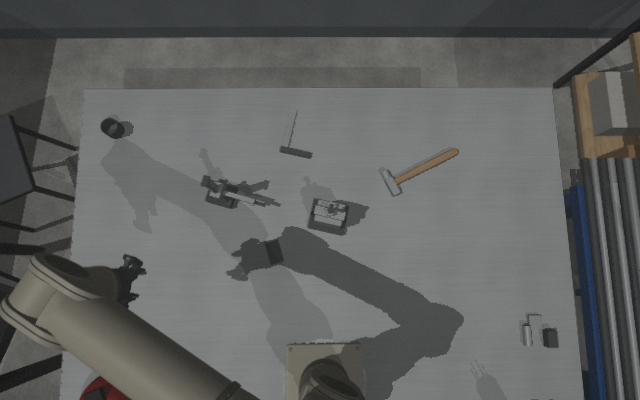

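```bash
python3 - <<'E'
from hg import *
c=pickle.load(open("c18.pkl","rb"));c0=pickle.load(open("c0.pkl","rb"));t,s=c["top"],c["scene"]
pk=lambda x,y,ox,oy,m:(ox+(x+.5)/m-.5,oy+(y+.5)/m-.5)
a=atz(c0["top"],[pk(440,205,225,185,18),pk(60,105,225,185,18)],.174);d=a[1]-a[0];d/=np.linalg.norm(d);n=np.array([d[1],-d[0],0])
def z(c,uv,off):
    o,dd=ray(c,[uv]);lam=((a[0]+n*off-o)@n)/(dd[0]@n);return (o+lam*dd[0]).round(4)
for u in[(100,311),(150,302)]: print("scriber low",z(s,pk(*u,345,180,15),.0035))
for u in[(420,232),(500,217),(600,185)]: print("bar low",z(s,pk(*u,345,180,15),.007))
for u in[(420,182),(500,167)]: print("bar top",z(s,pk(*u,345,180,15),.007))
def en(c,x,y,w,h,m,a,b):
    im=cv2.resize(c["frame"][y:y+h,x:x+w,::-1],None,fx=m,fy=m,interpolation=cv2.INTER_CUBIC).astype(float);return np.clip((im-a)*b,0,255).astype(np.uint8)
cv2.imwrite("pics/k6.png",en(t,225,185,60,30,12,20,2))
# image-registration of scriber tip patch between c0 and c18 (scene)
f0=c0["scene"]["frame"].mean(2).astype(np.float32);f1=s["frame"].mean(2).astype(np.float32)
E
```

```text
scriber low [0.5437 0.1802 0.0663]
scriber low [0.5466 0.1906 0.066 ]
bar low [0.565  0.2445 0.0735]
bar low [0.5697 0.2615 0.0732]
bar low [0.5755 0.2824 0.0765]
bar top [0.5647 0.2433 0.0871]
bar top [0.5694 0.2602 0.0868]
```

View pics/k6.png

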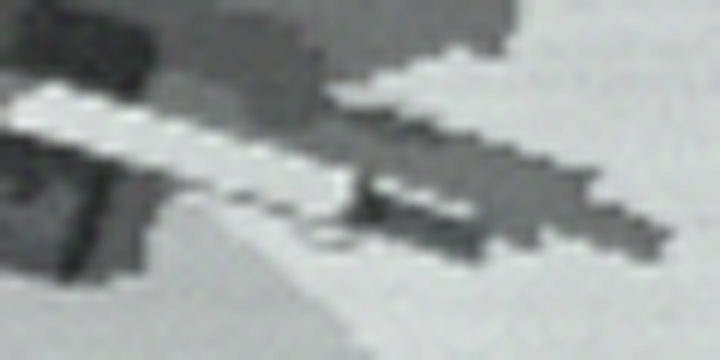

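```bash
python3 - <<'E'
from hg import *
pk=lambda x,y,ox,oy,m:(ox+(x+.5)/m-.5,oy+(y+.5)/m-.5)
def axis(c,v0,v1,vh0,vh1,xy,uc,zt):
    f=c["frame"].mean(2);U=[];V=[]
    for v in list(range(vh0,vh1))+list(range(v0,v1)):
        lo=int(uc)-7;row=f[v,lo:lo+15];n=15;bg=np.interp(np.arange(n),[0,1,n-2,n-1],[row[:3].mean()]*2+[row[-3:].mean()]*2)
        w=np.clip(bg-row-12,0,None);U.append((w*np.arange(lo,lo+15)).sum()/w.sum());V.append(v)
    zz=np.linspace(zt-.09,zt+.03,200);pp=proj(c,np.c_[np.full(200,xy[0]),np.full(200,xy[1]),zz]);o=np.argsort(pp[:,1])
    pr=np.interp(V,pp[o,1],pp[o,0]);dd=np.array(U)-pr;k=np.polyfit(V,dd,1);nh=vh1-vh0
    print("head off",dd[:nh].mean().round(2),"rod off",dd[nh:].mean().round(2), "head-rod px",(dd[:nh].mean()-dd[nh:].mean()).round(2),"over rows",round(np.mean(V[nh:])-np.mean(V[:nh]),1))
c0=pickle.load(open("c0.pkl","rb"))["scene"]
axis(c0,246,260,234,241,(.493,-.334),181,.141)
for n in("c9","c12","c14","c15","c18"):
    c=pickle.load(open(n+".pkl","rb"))["scene"];h0=177 if n=="c9" else 175
    print(n,end=" ");axis(c,h0+10,h0+14,h0+1,h0+8,(.5055,-.02),286,.2065)
c=pickle.load(open("c18.pkl","rb"));print(tri(c["top"],(264.5,205.2),c["scene"],(348.67,199.0)))
for n in("c15","c18"):
    c=pickle.load(open(n+".pkl","rb"))
    for k in("die","try_square","angle_offcut","hammer"): pass
c=pickle.load(open("c18.pkl","rb"))
for n,d in(("top",c["top"]),("scene",c["scene"])):
    for k in["hammer","try_square","angle_offcut","die"]:
        for r in manip.search_frame(d,k)[:1]: print(n,k,round(r["p"],2),toworld(d,r["xyz"]).round(3))
E
```

```text
head off 1.27 rod off 0.39 head-rod px 0.89 over rows 15.5
c9 head off 0.87 rod off 0.83 head-rod px 0.04 over rows 7.5
c12 head off -0.22 rod off -0.02 head-rod px -0.2 over rows 7.5
c14 head off -0.18 rod off -0.06 head-rod px -0.12 over rows 7.5
c15 head off -0.18 rod off -0.07 head-rod px -0.11 over rows 7.5
c18 head off -0.19 rod off 0.02 head-rod px -0.21 over rows 7.5
(array([0.53625108, 0.17530039, 0.06808049]), np.float64(0.001087036555886325))
top hammer 0.6 [ 0.646 -0.293  0.018]
top try_square 0.56 [0.761 0.104 0.006]
top angle_offcut 0.58 [0.394 0.15  0.005]
top die 0.57 [ 0.487 -0.016  0.025]
scene hammer 0.97 [ 0.66  -0.314  0.022]
scene try_square 0.92 [0.76  0.099 0.007]
scene angle_offcut 0.83 [0.396 0.159 0.003]
scene die 0.65 [ 0.536 -0.033  0.045]
```

Last checks all agree:
- **Scriber:** about 0.0665–0.067, against a hole bottom of about 0.0665.
- **Depth gauge:** upright, as near as the pictures can show.
- **Die, hammer, square and offcut:** where they were at the start.
- **Arm:** clear of everything.

Handing in.

```bash
python3 - <<'E'
from h import *
print(manip.hand_in()); st()
E
```

```text
the job is handed in; nothing more can be done
None
the job is handed in; nothing more can be done
```

I did the job in the order asked and handed it in at about 38 s. The depth gauge is standing on the die with its rod on the bottom, and the scriber is set to the height of the hole's bottom.

- **Seating the depth gauge:** I gripped the gauge by the head, set it over the hole and pushed the rod to a firm stop. The push took 4–5 N and rose to 15 N at the stop. After release it leaned about 3–4°, so I reseated the bridge. The first try tipped it the other way; the second, with both fingertips on the boss, brought it upright.
- **Forces:** Pressing on the block peaked at about 25 N at the readings I took, against the 40 N limit.
- **Depth:** I took it from how far the rod travelled to its stop, about 53.5 mm, rather than by reading the rod length directly. The head height in the pictures agreed to within about 1 mm. That puts the hole's bottom about 66.5 mm above the table.
- **Scriber:** I pinched the jaw and lowered it 83 mm. The clearest picture readings put the scriber at 66–67 mm, the arm's travel at 67–68 mm, and a cruder reading of the bar's top edge at 63 mm.
- **Other checks:** The hammer, try square, offcut and die were found where they started, within the detector's few millimetres. Nothing was touching the robot.

**Least certain:**
- **Upright:** the pictures only show the gauge upright to about ±1.5–2°. One check based on the rod's line hinted at a lean of 1–2°.
- **Scriber height:** the readings disagree by a few millimetres, and the crudest would put it just outside the 3 mm tolerance.

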